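# Clear the print-cleaning board

## Robot

A 6-joint arm with a two-finger parallel gripper is mounted at the origin on the work surface. World frame = base frame: x ahead of the robot, y to its left, z up, the work surface at z = 0. Lengths are in m, angles in degrees, forces in N, time in s.
With the tool pointing down it reaches from about 0.3 to 0.75 m from the base axis. Payload 8.5 kg.
Tool frame: the origin (TCP) lies on the centre line of the jaws, within the pads' length; the fingertips stand env.tips_ahead ahead of it and the grasp point (between the pads) lies 8 mm behind it (env.tips_ahead is the distance from the TCP to the fingertips, in m); z points along the fingers, y is the direction in which the jaws open and shut (so a half turn about z gives the same grasp; the last joint's range is limited). The gripper opens to 85 mm and grips with 20 to 120 N. Pads are 22 mm wide; open, the fingers measure 114 mm over their backs; the gripper's body (76 mm by 85 mm) begins 54 mm behind the grasp point. The pads swing forward as they close: fully open they stand 13 mm farther back than shut.
Start: joints at [-77.939, 21.807, 74.336, -0, 83.858, -12.336], TCP at [0.227, -0.501, 0.242] pointing down, gripper open.
Joint ranges: [-178.18, 178.18], [-50.72, 133.34], [12.68, 142.11], [-81.47, 261.47], [9.98, 163.14], [-165.26, 165.26]. Speed limits (degrees/s): [136.94, 136.94, 180, 180, 180, 180].

## Interface

Orientations are given as a 3x3 rotation matrix whose columns are the frame's x, y, z axes.
In Python, from rig import env gives the robot as it stands.
- The arm moves only by the tool servo_tool, never from a script. Its argument "commands" is a list of rows, each an object with "linear": the shift along the tool's x, y, z in mm, a list of three; "angular": the turn, a rotation vector about the tool's x, y, z in degrees, a list of three; "gripper": the opening, from -1 (shut) to 1 (fully open). In form: [{"linear": [x, y, z], "angular": [rx, ry, rz], "gripper": gripper}, ...]. A call has 1 to 20 rows; each row is the pose to reach, as a shift and turn from the pose commanded when the call began, along the tool's axes at that moment; what a row does not reach only later rows make up. A row lasts 1/10 s, in which the tool goes at most 50 mm and 8.59 degrees, less where a joint would pass 70% of its speed; a pose out of reach is approached as far as the arm can. A call with a gripper value outside its range is refused whole. The fingers move at their own pace and stop on an object; "force" is the grip in N (left out, the last holds). Time passes only in rows, so rows that repeat a pose let the fingers close. It gives the time, the measured TCP pose, the force and the opening at its end, in the units of the state.
- env.observe(): the state, without advancing time (a new reading comes with each control period).
- env.get_image(name): name is "scene" or "top"; returns a dict with "frame" (420x560x3 uint8, blue, green, red), "fx", "fy", "cx", "cy" (pixels), "cam_to_world" (4x4, takes a point from camera to world coordinates). Camera axes: x right, y up, looking along -z (the intrinsics and any distortion apply to the point x, -y, -z); pixel columns grow to the right and rows downward; lengths in m; the calibration is good to about 2 mm. A picture is of the moment at which its call begins. There is no depth.
- env.close_job(): hands the job in, once; it reports no verdict.
Trained networks look in a picture, given as the dict that the camera call returned (one of the last four; its "shot" number tells which), for a name from the list of things; names that differ only in an ending like _2 or _b are one class to them, and where a whole thing is asked for, a point or a joint stands for the part that bears it (a point fixed in the world has none). Each returns a list of dicts, best first, with "confidence" (0 to 1); they miss things now and then, are a little off and sometimes report something else, mostly with a low value. They report only what shows in the picture. A call takes as long as a camera call.
- env.trace(picture, query): "pixels" (420x560 bool, what is visible of it) and "extent" ([left, top, right, bottom] in pixels, round what is visible of it).
The state is a dict: "time_s": time; "q": joint angles; "qvel": joint speeds; "joint_efforts": joint torques, N m; "position": TCP position; "tool_rot": TCP orientation; "ft_force": force on the tool from outside, world axes, zero at the start; "wrist_torque": the same for the moment, N m; "grip_width": finger opening in m.
Only numpy, scipy, OpenCV 4.12 (cv2) and the standard library are available. Lean on these libraries where they do the work, as an engineer would, in place of code of your own. Each camera call takes 0.05 s, during which the arm holds its last target.

## Task

Finish this batch of printed knobs: stand every orange knob from the black board upright in a well of the green carrier, one per well, slide the red cover of the scrap compartment fully open, and then wipe all the white scraps off the board into the compartment with the blue scraper block; they are sharp, so never touch them with the fingers. When the board is clear, slide the cover fully shut and lay the scraper back flat on its yellow pad, nothing hanging over. Leave everything else on the bench where it is.

Things in the scene. Friction and masses are not known exactly. Their poses are not given: they have to be found in the camera images.
- station: plywood print-cleaning station, fixed; origin on the bench under the middle of its board. The black flat board (clear area x -95 to 95, y -140 to 140 mm) lies 70 mm above the bench, with fences 14 mm high, 10 mm thick on both x sides and the -y end. Its +y edge (y = 140 mm) is open and drops straight into the scrap compartment
- scrap_floor (a point): middle of the floor of the scrap compartment (inside 200 mm along station x, 90 mm along station y, from the board's edge at y = 140 to 230 mm); floor 6 mm above the bench, walls up to board level (70 mm)
- cover (a joint): slide of the red flat cover (204 x 92 x 6 mm) along the station's x axis, 1 mm above board level: 0 = compartment fully shut, 0.2 m = fully open (cover moved to +x, clear of the compartment). Plywood guides 80 mm high, 6 mm thick, run beside it along station y = 241 mm (x -106 to 304) and y = 137 mm (only x 106 to 306)
- cover_grip (a point): grip point on the cover's black rib handle: rib 14 mm thick (station x), 60 mm long (station y), rising 30 mm above the cover; the point is on its middle, 12 mm below its top (95 mm above the bench); 27 mm from the cover's -x edge; moves with the cover
- carrier: green carrier 128 x 128 x 22 mm with 2 x 2 square wells, fixed to the bench; origin under its centre; walls 4 mm, floor 4 mm; each well is 58 mm square and 18 mm deep
- pad: yellow flat pad 170 (x) x 85 (y) x 4 mm, fixed to the bench; origin under its centre
- scraper: blue scraper block 120 (x) x 36 (y) x 20 mm, 0.18 kg, with a black grip rib on top, 70 (x) x 20 (y) mm, reaching to 62 mm above its underside; origin at the centre of its underside; starts flat on the pad
- well0 (a point): centre of the floor of the carrier's -x -y well
- well1 (a point): centre of the floor of the carrier's -x +y well
- well2 (a point): centre of the floor of the carrier's +x -y well
- well3 (a point): centre of the floor of the carrier's +x +y well
- knob0: orange printed control knob, may be absent: round skirt 48 mm across and 12 mm high, body 38 mm across, 44 mm high in all; origin at the centre of its underside; starts upright on the board
- knob1: orange printed control knob, may be absent: round skirt 48 mm across and 12 mm high, body 38 mm across, 44 mm high in all; origin at the centre of its underside; starts upright on the board
- knob2: orange printed control knob, may be absent: round skirt 48 mm across and 12 mm high, body 38 mm across, 44 mm high in all; origin at the centre of its underside; starts upright on the board
- knob3: orange printed control knob, may be absent: round skirt 48 mm across and 12 mm high, body 38 mm across, 44 mm high in all; origin at the centre of its underside; starts upright on the board
- scrap0: white scrap of print support, may be absent: flat L about 40 x 28 mm, 9 mm thick, 12 g; origin on its underside; starts on the board
- scrap1: white scrap of print support, may be absent: flat cross about 40 x 28 mm, 9 mm thick, 12 g; origin on its underside; starts on the board
- scrap2: white scrap of print support, may be absent: flat L about 40 x 28 mm, 9 mm thick, 12 g; origin on its underside; starts on the board
- scrap3: white scrap of print support, may be absent: flat cross about 40 x 28 mm, 9 mm thick, 12 g; origin on its underside; starts on the board
- scrap4: white scrap of print support, may be absent: flat L about 40 x 28 mm, 9 mm thick, 12 g; origin on its underside; starts on the board
- spool: bystander: small spool of copper wire, 56 mm across, 38 mm high
- screwdriver: bystander: red screwdriver lying on the bench, 170 mm long
- flux: bystander: small flux jar, 44 mm across, 60 mm high
- tape: bystander: roll of black tape lying flat, 80 mm across, 24 mm high

How it is judged (in metres and radians):
On the way, in this order (a step that is already met when the one before it is completed fails the run):
1. the cover is slid open (value of joint cover above 0.18 m), for 0.2 s.
2. the scraper is held in the fingers down on the board (contact force between the fingers and scraper above 3 N and x of scraper in the frame of station between -0.1 and 0.1 m and y of scraper in the frame of station between -0.14 and 0.14 m and z of scraper in the frame of station below 0.078 m), for 0.2 s.
3. all the scraps lie in the compartment (x of scrap0 in the frame of scrap_floor between -0.102 and 0.102 m and y of scrap0 in the frame of scrap_floor between -0.047 and 0.047 m and z of each of scrap0, scrap1, scrap2, scrap3, scrap4 in the frame of scrap_floor below 0.055 m and x of scrap1 in the frame of scrap_floor between -0.102 and 0.102 m and y of scrap1 in the frame of scrap_floor between -0.047 and 0.047 m and x of scrap2 in the frame of scrap_floor between -0.102 and 0.102 m and y of scrap2 in the frame of scrap_floor between -0.047 and 0.047 m and x of scrap3 in the frame of scrap_floor between -0.102 and 0.102 m and y of scrap3 in the frame of scrap_floor between -0.047 and 0.047 m and x of scrap4 in the frame of scrap_floor between -0.102 and 0.102 m and y of scrap4 in the frame of scrap_floor between -0.047 and 0.047 m), for 0.2 s.
At the end, for the whole second after the job is handed in: Every knob stands upright (within 0.15 rad) on the floor of a well, within 12 mm of its centre; every scrap lies in the compartment below its rim; the cover is shut to within 8 mm; the scraper lies flat on the pad, within 30 mm of its centre along each pad axis, released and at rest (all of step 3 and (horizontal distance between knob0 and well0 below 0.012 m or horizontal distance between knob0 and well1 below 0.012 m or horizontal distance between knob0 and well2 below 0.012 m or horizontal distance between knob0 and well3 below 0.012 m) and z of each of knob0, knob1, knob2, knob3 in the frame of carrier below 0.009 m and angle between each of knob0, knob1, knob2, knob3's own z axis and vertical below 0.15 rad and linear speed of each of knob0, knob1, knob2, knob3, scraper below 0.02 m/s and (horizontal distance between knob1 and well0 below 0.012 m or horizontal distance between knob1 and well1 below 0.012 m or horizontal distance between knob1 and well2 below 0.012 m or horizontal distance between knob1 and well3 below 0.012 m) and (horizontal distance between knob2 and well0 below 0.012 m or horizontal distance between knob2 and well1 below 0.012 m or horizontal distance between knob2 and well2 below 0.012 m or horizontal distance between knob2 and well3 below 0.012 m) and (horizontal distance between knob3 and well0 below 0.012 m or horizontal distance between knob3 and well1 below 0.012 m or horizontal distance between knob3 and well2 below 0.012 m or horizontal distance between knob3 and well3 below 0.012 m) and value of joint cover below 0.008 m and x of scraper in the frame of pad between -0.03 and 0.03 m and y of scraper in the frame of pad between -0.03 and 0.03 m and z of scraper in the frame of pad below 0.009 m and angle between scraper's own z axis and vertical below 0.1 rad); the robot touches nothing.
It fails at once if a scrap is touched with the fingers (contact force between the fingers and scrap0 above 0.5 N or contact force between the fingers and scrap1 above 0.5 N or contact force between the fingers and scrap2 above 0.5 N or contact force between the fingers and scrap3 above 0.5 N or contact force between the fingers and scrap4 above 0.5 N).
It fails at once if a bystander is moved by more than 30 mm (distance of any of spool, screwdriver, flux, tape from where it was at the start of the episode above 0.03 m).
Of knob0, knob1, knob2, knob3 only 3 to 4 are there at a start; the rules pass over those that are not, and their reading is None.
Of scrap0, scrap1, scrap2, scrap3, scrap4 only 3 to 5 are there at a start; the rules pass over those that are not, and their reading is None.
At some moment in a run one of knob0, knob1, knob2, knob3, scrap0, scrap1, scrap2, scrap3, scrap4 may be knocked a few centimetres aside while the robot is not near it.
It also fails if it takes over 208 s, if anything falls off the work surface, if the arm or the gripper's body presses on something with over 40 N, if the wrist force passes 120 N, or if a joint passes its speed limit or range.

## Working session

There is one attempt and no reset: what is moved stays moved. The work goes in short steps, Python scripts to look and compute and a tool call to move; the robot and the scene stay as the last step left them, time stands still between calls to the robot, and variables do not carry over. Pictures are saved under pics/ and viewed, and the job is handed in when it is done.

Besides the shell and the picture viewer there is one more tool, called after ">>>" by a JSON object that holds its "name" and its "arguments". servo_tool: Moves the arm, as the interface text tells. Its arguments: {"type":"object","properties":{"commands":{"type":"array","items":{"type":"object","properties":{"linear":{"type":"array","items":{"type":"number"}},"angular":{"type":"array","items":{"type":"number"}},"gripper":{"type":"number"}}}},"force":{"type":"number"}},"required":["commands"]}

```bash
ls -la; mkdir -p pics
cat > h.py <<'E'
import numpy as np, cv2
from rig import env
def snap(name,fn):
    p=env.get_image(name); cv2.imwrite('pics/'+fn,p['frame']); return p
def proj(p,P):
    T=np.linalg.inv(np.array(p['cam_to_world'])); P=np.atleast_2d(P); c=P@T[:3,:3].T+T[:3,3]
    return np.c_[p['fx']*c[:,0]/-c[:,2]+p['cx'], p['fy']*(-c[:,1])/-c[:,2]+p['cy']]
def back(p,uv,z):
    T=np.array(p['cam_to_world']); uv=np.atleast_2d(uv).astype(float)
    d=np.c_[(uv[:,0]-p['cx'])/p['fx'],-(uv[:,1]-p['cy'])/p['fy'],-np.ones(len(uv))]@T[:3,:3].T
    o=T[:3,3]; t=(z-o[2])/d[:,2]; return o+d*t[:,None]
E
python3 - <<'E'
from h import *
s=env.observe(); print(s); print(env.tips_ahead)
for n in('scene','top'):
    p=snap(n,n+'0.png'); print(n,{k:v for k,v in p.items() if k!='frame'})
E
```

```text
total 12
drwxr-xr-x  3 agent agent 4096 Dec  7 09:45 .
drwxr-xr-x 23 root  root  4096 Dec  7 09:45 ..
drwxr-xr-x  2 agent agent 4096 Dec  7 09:45 pics
{'time_s': 0.0, 'q': array([-7.79384318e+01,  2.18418197e+01,  7.43869138e+01,  5.19859224e-04,
        8.38578943e+01, -1.23369015e+01]), 'qvel': array([-0.09944795, -0.07355471, -0.01992623, -0.06074205,  0.10284183,
       -0.04902452]), 'joint_efforts': array([-3.51717372e-04, -4.48464131e+01, -2.31276888e+01, -3.05613794e-04,
        4.80139162e-03,  9.01558337e-06]), 'position': array([ 0.22712256, -0.500598  ,  0.24169128]), 'tool_rot': array([[ 9.10695149e-01,  4.13078990e-01, -3.07116765e-04],
       [ 4.13078971e-01, -9.10694006e-01,  1.48044590e-03],
       [ 3.31851701e-04, -1.47509838e-03, -9.99998857e-01]]), 'ft_force': array([ 0.63494816,  0.62839053, -1.07563024]), 'wrist_torque': array([-0.0043617 , -0.03773411, -0.0106774 ]), 'grip_width': 0.08546134102080782}
0.011
scene {'fx': 443.8203115000506, 'fy': 443.8203115000506, 'cx': 273.28764364477115, 'cy': 213.31928292674291, 'cam_to_world': array([[-0.7845472 , -0.39686515,  0.47642811,  1.01180165],
       [ 0.6197232 , -0.52751699,  0.58109292,  0.62862219],
       [ 0.02070839,  0.75114837,  0.65980852,  0.75050685],
       [ 0.        ,  0.        ,  0.        ,  1.        ]]), 'shot': 1}
top {'fx': 542.2870948651077, 'fy': 542.2870948651077, 'cx': 277.6105361153864, 'cy': 218.59305886466686, 'cam_to_world': array([[ 0.00622892,  0.9960291 , -0.0888101 ,  0.43648346],
       [-0.99997747,  0.00642656,  0.00193961,  0.00518526],
       [ 0.00250265,  0.08879602,  0.99604669,  1.22735943],
       [ 0.        ,  0.        ,  0.        ,  1.        ]]), 'shot': 2}
```

View pics/scene0.png

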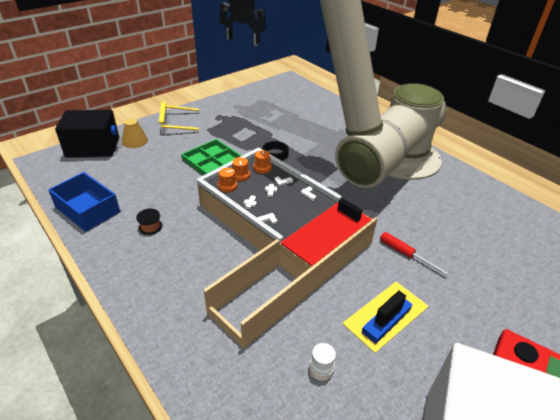

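View pics/top0.png

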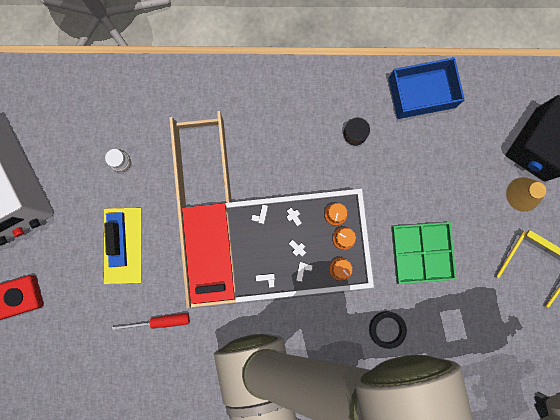

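The top view shows 3 knobs at about (336,213), (344,238) and (341,268), and 5 scraps on the board. The cover's handle is at (210,288) on the robot side, the scraper on its pad at (115,238), and the carrier at (424,252). I'll zoom in and run the networks next.

Run:
```python
from h import *
p=env.get_image('top')
f=p['frame']
cv2.imwrite('pics/c1.png',cv2.resize(f[180:315,165:385],None,fx=3.6,fy=3.6,interpolation=cv2.INTER_CUBIC))
for q in ['station','cover','cover_grip','carrier','pad','scraper','knob0','scrap0','spool','screwdriver','flux','tape']:
    for r in env.trace(p,q):
        m=r['pixels'].astype(np.uint8)
        if m.sum()<5: continue
        rc=cv2.minAreaRect(np.argwhere(m)[:,::-1].astype(np.float32))
        print(q,round(r['confidence'],2),np.round(r['extent']),m.sum(),np.round(rc[0],1),np.round(rc[1],1),round(rc[2],1))
```

```text
station 0.74 [103. 207. 140. 286.] 1782 [122.5 246. ] [76. 37.] 90.0
cover 0.83 [181. 201. 235. 304.] 4103 [207.7 253. ] [96.2 43.7] 84.7
cover_grip 0.72 [183. 202. 231. 302.] 4058 [207.4 252.6] [95.3 44.4] 83.7
carrier 0.81 [391. 220. 458. 283.] 3358 [423.7 252.5] [57.8 59.7] 85.7
pad 0.72 [100. 207. 143. 286.] 1642 [123.2 245.1] [37.7 76.2] 2.0
scraper 0.87 [105. 214. 127. 266.] 1070 [114.8 239.1] [54.  20.6] 86.9
knob0 0.9 [333. 228. 356. 248.] 385 [343.5 238.5] [21. 21.] 90.0
knob0 0.83 [325. 199. 348. 226.] 417 [335. 214.] [22. 22.] 90.0
knob0 0.72 [334. 257. 354. 280.] 438 [340.5 268. ] [22. 23.] 90.0
scrap0 0.68 [252. 206. 268. 224.] 144 [260.  212.7] [12.6 18.6] 20.6
scrap0 0.67 [287. 211. 302. 222.] 151 [293.  216.5] [15. 12.] 90.0
scrap0 0.67 [295. 260. 311. 284.] 167 [303.3 272.3] [13.3 19.9] 14.0
scrap0 0.66 [334. 256. 352. 278.] 392 [339.5 268. ] [22. 21.] 90.0
scrap0 0.61 [293. 237. 302. 255.] 134 [297.  247.5] [13. 14.] 90.0
scrap0 0.47 [257. 272. 272. 286.] 165 [265.  280.5] [13. 18.] 90.0
spool 0.84 [342. 115. 366. 148.] 550 [355.5 130.5] [24.  26.9] 45.0
screwdriver 0.64 [116. 315. 189. 328.] 528 [152.1 322.3] [11.8 72.8] 83.3
screwdriver 0.61 [181. 202. 233. 303.] 4083 [207.6 252.7] [96.4 43.7] 84.4
flux 0.81 [103. 148. 133. 175.] 403 [117.4 160.2] [25.  18.8] 26.6
tape 0.96 [371. 313. 407. 347.] 649 [387.3 329.3] [37.5 35.4] 45.0
```

View pics/c1.png

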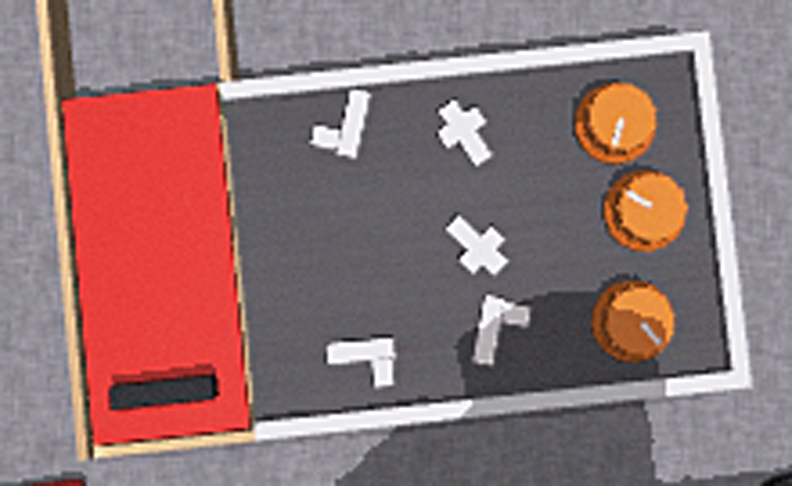

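```bash
cat >> h.py <<'E'
def SW(P,st):
    x,y,a=st; P=np.atleast_2d(np.asarray(P,float)); c,s=np.cos(a),np.sin(a)
    return np.c_[x+c*P[:,0]-s*P[:,1], y+s*P[:,0]+c*P[:,1], P[:,2]]
def fit(obs,x0):
    from scipy.optimize import least_squares
    f=lambda s: np.concatenate([(proj(p,SW(P,s))-uv).ravel() for p,P,uv in obs])
    r=least_squares(f,x0); return r
E
python3 - <<'E'
from h import *
p=env.get_image('top')
cr=lambda L:np.array(L)/3.6+[165,180]-0.4
uv=cr([(709,33),(750,386),(64,100),(219,85),(251,431),(95,443)])
P=np.array([(.105,-.15,.084),(-.105,-.15,.084),(.102,.231,.077),(.102,.139,.077),(-.102,.139,.077),(-.102,.231,.077)])
r=fit([(p,P,uv)],[.45,0,0]); print('station',r.x,np.degrees(r.x[2])); print(np.round(r.fun.reshape(-1,2),1))
st=r.x; 
q=env.get_image('scene'); img=q['frame'].copy(); im2=p['frame'].copy()
for c,i in((q,img),(p,im2)):
    for box,z in(((-.105,.105,-.15,.14),.084),((-.095,.095,-.14,.14),.07),((-.102,.102,.139,.231),.077)):
        a,b,cc,d=box; pts=proj(c,SW([(a,cc,z),(b,cc,z),(b,d,z),(a,d,z)],st))
        cv2.polylines(i,[np.round(pts*8).astype(int)],True,(0,255,0),1,cv2.LINE_AA,3)
# carrier, pad via trace minAreaRect at top z
def rect(qn,z):
    m=env.trace(p,qn)[0]['pixels'].astype(np.uint8)
    ys=np.argwhere(m)[:,::-1].astype(float)
    w=back(p,ys,z)[:,:2]; rc=cv2.minAreaRect((w*1000).astype(np.float32)); print(qn,np.round(rc,1) if 0 else rc)
rect('carrier',.022); rect('pad',.004); rect('scraper',.02)
cv2.imwrite('pics/s1.png',cv2.resize(img[130:350,170:460],None,fx=2.7,fy=2.7,interpolation=cv2.INTER_CUBIC))
cv2.imwrite('pics/t1.png',cv2.resize(im2[110:340,90:470],None,fx=2.1,fy=2.1,interpolation=cv2.INTER_CUBIC))
cv2.imwrite('pics/pad.png',cv2.resize(p['frame'][195:300,90:160],None,fx=5.6,fy=5.6,interpolation=cv2.INTER_CUBIC))
cv2.imwrite('pics/car.png',cv2.resize(p['frame'][210:295,380:470],None,fx=6,fy=6,interpolation=cv2.INTER_CUBIC))
E
```

```text
station [ 0.48447489 -0.03553855  0.10334019] 5.920956727888083
[[-0.6 -0.5]
 [-0.9  0.4]
 [ 0.7 -0.2]
 [ 0.6 -0.1]
 [ 0.3 -0.3]
 [-0.   0.7]]
carrier ((469.602783203125, -321.28125), (129.70054626464844, 132.66586303710938), 4.362264156341553)
pad ((483.2736511230469, 352.1907653808594), (169.88021850585938, 83.77826690673828), 1.6375410556793213)
scraper ((496.0640869140625, 364.87603759765625), (120.50528717041016, 45.682037353515625), 5.045653343200684)
```

View pics/s1.png

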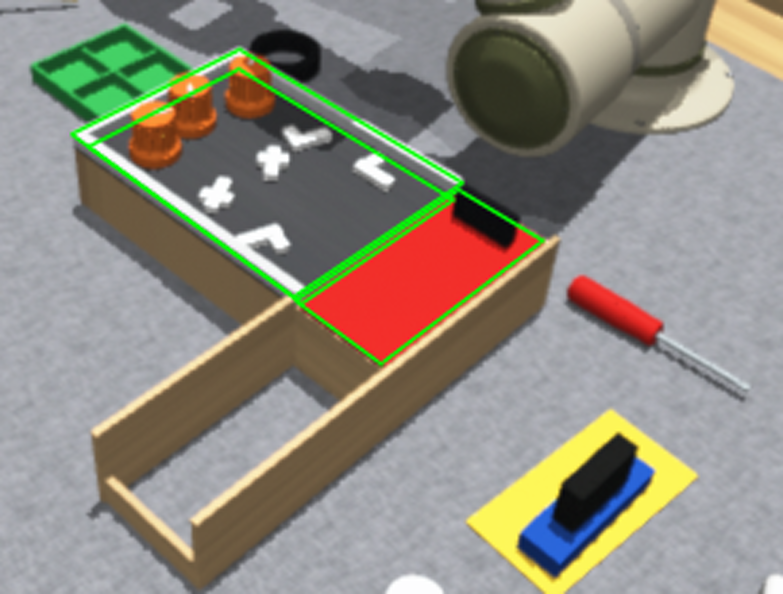

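View pics/pad.png

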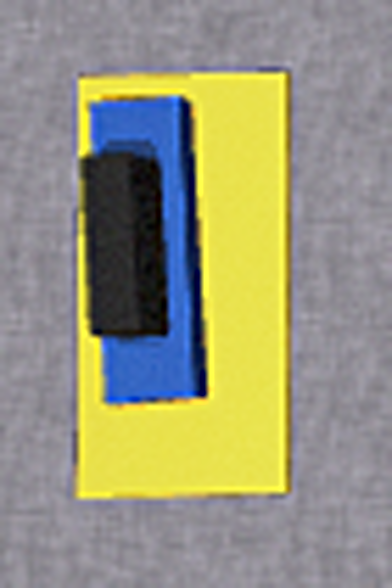

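View pics/car.png

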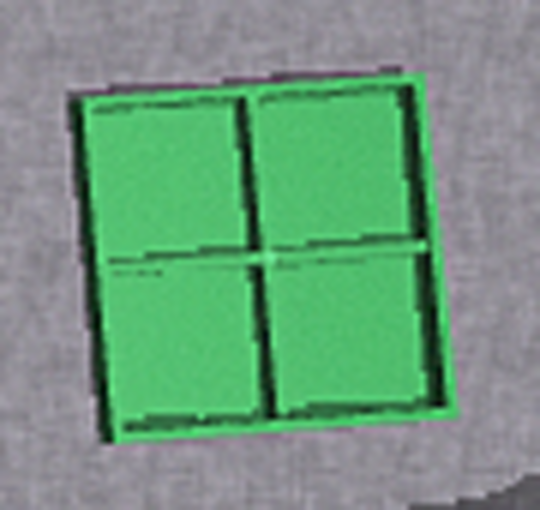

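```bash
cat >> h.py <<'E'
from scipy.optimize import least_squares
def hullc(p,P):
    h=cv2.convexHull(proj(p,P).astype(np.float32)); m=cv2.moments(h); return np.array([m['m10'],m['m01']])/m['m00'], h
th=np.linspace(0,2*np.pi,40,endpoint=False); C=np.c_[np.cos(th),np.sin(th)]
def knobP(x,y,z0=.07): 
    return np.vstack([np.c_[C*r+[x,y],np.full(40,z0+z)] for r,z in((.024,0),(.024,.012),(.019,.044))])
def knobs(p,z0=.07,n=5):
    out=[]
    for r in env.trace(p,'knob0'):
        m=r['pixels'].astype(np.uint8)
        if m.sum()<5: continue
        c=np.argwhere(m)[:,::-1].mean(0); g=back(p,c,z0+.02)[0,:2]
        s=least_squares(lambda v:hullc(p,knobP(v[0],v[1],z0))[0]-c,g)
        out.append((round(r['confidence'],2),np.round(s.x,4),int(m.sum()),round(cv2.contourArea(hullc(p,knobP(*s.x,z0))[1]))))
    return out
ST=np.array([.48447,-.03554,.10334])
def toS(w,st=ST):
    d=np.atleast_2d(w)[:,:2]-st[:2]; c,s=np.cos(st[2]),np.sin(st[2]); return np.c_[c*d[:,0]+s*d[:,1],-s*d[:,0]+c*d[:,1]]
E
python3 - <<'E'
from h import *
p=env.get_image('top'); q=env.get_image('scene')
for k in knobs(p): print('top',k,toS(k[1]))
for k in knobs(q): print('scene',k)
def f(name,crop,off,sc,P,x0):
    uv=np.array(crop)/sc+off-.4; r=fit([(p,np.array(P),uv)],x0); print(name,r.x,np.degrees(r.x[2]),np.round(r.fun,1))
rc=lambda a,b,z:[(a,b,z),(a,-b,z),(-a,-b,z),(-a,b,z)]
f('pad',[(78,74),(290,70),(287,494),(77,496)],[90,195],5.6,rc(.085,.0425,.004),[.48,.35,0])
f('scraper',[(90,103),(186,96),(200,398),(104,403)],[90,195],5.6,rc(.06,.018,.024),[.48,.35,0])
f('carrier',[(82,97),(425,73),(458,412),(113,432)],[380,210],6,rc(.064,.064,.022),[.47,-.32,0])
E
```

```text
top (0.94, array([ 0.5503, -0.1199]), 434, 414) [[ 0.05677655 -0.09070072]]
top (0.8, array([ 0.4994, -0.1378]), 406, 416) [[ 0.0043016  -0.10325458]]
top (0.7, array([ 0.4768, -0.0386]), 141, 408) [[-0.00794474 -0.00225247]]
top (0.68, array([ 0.4336, -0.1291]), 418, 420) [[-0.06024991 -0.08781332]]
scene (0.79, array([ 0.4935, -0.138 ]), 353, 382)
scene (0.63, array([ 0.5465, -0.1224]), 398, 407)
pad [0.48357778 0.35245184 0.02560472] 1.467042130177368 [ 0.2  0.  -0.1  0.   0.2 -0.2 -0.3  0.2]
scraper [0.49572596 0.36225048 0.07838712] 4.491251139064223 [ 0.5 -0.1 -0.5 -0.  -0.4 -0.1  0.4  0.2]
carrier [ 0.4722261  -0.32389312  0.0731917 ] 4.193575633803312 [ 0.1 -0.8  0.  -0.6  0.   0.4 -0.1  1. ]
```

```bash
cat > go.py <<'E'
import sys
from h import *
# usage: go.py x y z [yaw of tool-x world deg]
s=env.observe(); R=s['tool_rot']; d=R.T@(np.array(list(map(float,sys.argv[1:4])))-s['position'])*1000
print('t',round(s['time_s'],2),'lin',np.round(d,1),end=' ')
if len(sys.argv)>4:
    from scipy.spatial.transform import Rotation as Ro
    a=np.radians(float(sys.argv[4])); T=np.array([[np.cos(a),np.sin(a),0],[np.sin(a),-np.cos(a),0],[0,0,-1]])
    print('ang',np.round(Ro.from_matrix(R.T@T).as_rotvec(degrees=True),2),end=' ')
print('pos',np.round(s['position'],4),'w',round(s['grip_width'],4),'F',np.round(s['ft_force'],1))
E
python3 go.py .550 -.120 .16 5.9
```

```text
t 1.2 lin [ 451.3 -213.5   82.3] ang [-0.   0.  18.5] pos [ 0.2272 -0.5009  0.2423] w 0.0857 F [-0.3 -0.4 -0. ]
```

>>> {"name": "servo_tool", "arguments": {"commands": [{"linear":[451,-213,82],"angular":[0,0,18.5],"gripper":0.45},{"linear":[451,-213,82],"angular":[0,0,18.5],"gripper":0.45},{"linear":[451,-213,82],"angular":[0,0,18.5],"gripper":0.45},{"linear":[451,-213,82],"angular":[0,0,18.5],"gripper":0.45},{"linear":[451,-213,82],"angular":[0,0,18.5],"gripper":0.45},{"linear":[451,-213,82],"angular":[0,0,18.5],"gripper":0.45},{"linear":[451,-213,82],"angular":[0,0,18.5],"gripper":0.45},{"linear":[451,-213,82],"angular":[0,0,18.5],"gripper":0.45},{"linear":[451,-213,82],"angular":[0,0,18.5],"gripper":0.45},{"linear":[451,-213,82],"angular":[0,0,18.5],"gripper":0.45},{"linear":[451,-213,82],"angular":[0,0,18.5],"gripper":0.45},{"linear":[451,-213,82],"angular":[0,0,18.5],"gripper":0.45},{"linear":[451,-213,82],"angular":[0,0,18.5],"gripper":0.45},{"linear":[451,-213,82],"angular":[0,0,18.5],"gripper":0.45}], "force": 30}}

```text
time_s: 2.6
position: [0.5493, -0.122, 0.1607]
tool_rot: [[0.995, 0.101, 0.0], [0.101, -0.995, -0.0], [0.0, 0.0, -1.0]]
ft_force: [-0.0, 0.8, 0.1]
grip_width: 0.062
```

```bash
python3 go.py .550 -.120 .103 5.9
python3 - <<'E'
from h import *
p=snap('scene','s2.png'); cv2.imwrite('pics/s2.png',cv2.resize(p['frame'][60:280,150:400],None,fx=2.7,fy=2.7))
E
```

```text
t 2.6 lin [ 0.8 -1.9 57.7] ang [ 0.03 -0.02 -0.11] pos [ 0.5493 -0.122   0.1607] w 0.062 F [-0.   0.8  0.1]
```

View pics/s2.png

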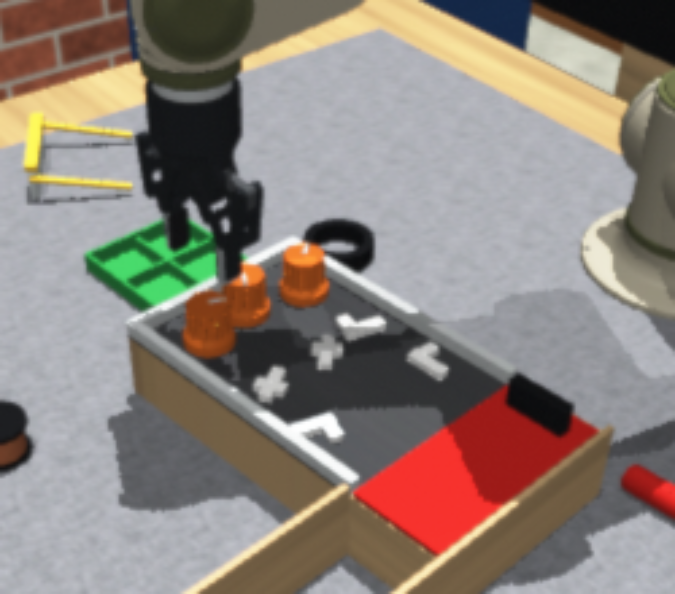

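The open jaws are above the outermost knob, with one finger on each y side. I'll go down and grip it.

>>> {"name": "servo_tool", "arguments": {"commands": [{"linear":[0.5,-1,20],"angular":[0,0,0],"gripper":0.45},{"linear":[0.5,-1,40],"angular":[0,0,0],"gripper":0.45},{"linear":[0.5,-1,57.5],"angular":[0,0,0],"gripper":0.45},{"linear":[0.5,-1,57.5],"angular":[0,0,0],"gripper":0.45},{"linear":[0.5,-1,57.5],"angular":[0,0,0],"gripper":-0.4},{"linear":[0.5,-1,57.5],"angular":[0,0,0],"gripper":-0.4},{"linear":[0.5,-1,57.5],"angular":[0,0,0],"gripper":-0.4},{"linear":[0.5,-1,57.5],"angular":[0,0,0],"gripper":-0.4},{"linear":[0.5,-1,57.5],"angular":[0,0,0],"gripper":-0.4},{"linear":[0.5,-1,57.5],"angular":[0,0,0],"gripper":-0.4}], "force": 30}}

```text
time_s: 3.65
position: [0.5508, -0.1202, 0.1042]
tool_rot: [[0.995, 0.103, 0.002], [0.103, -0.995, -0.002], [0.002, 0.002, -1.0]]
ft_force: [-0.7, -1.7, 6.8]
grip_width: 0.0368
```

```bash
python3 go.py .5054 -.3525 .17 5.9;python3 go.py .5054 -.3525 .05 5.9
```

```text
t 3.65 lin [-68.9 226.6 -65.5] ang [ 0.11 -0.12 -0.  ] pos [ 0.5508 -0.1202  0.1042] w 0.0368 F [-0.7 -1.7  6.8]
t 3.65 lin [-69.2 226.3  54.5] ang [ 0.11 -0.12 -0.  ] pos [ 0.5508 -0.1202  0.1042] w 0.0368 F [-0.7 -1.7  6.8]
```

>>> {"name": "servo_tool", "arguments": {"commands": [{"linear":[0,0,-15],"angular":[0,0,0],"gripper":-0.4},{"linear":[0,0,-40],"angular":[0,0,0],"gripper":-0.4},{"linear":[0,0,-66],"angular":[0,0,0],"gripper":-0.4},{"linear":[-8,25,-66],"angular":[0,0,0],"gripper":-0.4},{"linear":[-21,65,-66],"angular":[0,0,0],"gripper":-0.4},{"linear":[-34,105,-66],"angular":[0,0,0],"gripper":-0.4},{"linear":[-46,145,-66],"angular":[0,0,0],"gripper":-0.4},{"linear":[-58,185,-66],"angular":[0,0,0],"gripper":-0.4},{"linear":[-67,215,-66],"angular":[0,0,0],"gripper":-0.4},{"linear":[-69,226.5,-66],"angular":[0,0,0],"gripper":-0.4},{"linear":[-69,226.5,-66],"angular":[0,0,0],"gripper":-0.4},{"linear":[-69,226.5,-40],"angular":[0,0,0],"gripper":-0.4},{"linear":[-69,226.5,0],"angular":[0,0,0],"gripper":-0.4},{"linear":[-69,226.5,30],"angular":[0,0,0],"gripper":-0.4},{"linear":[-69,226.5,30],"angular":[0,0,0],"gripper":-0.4},{"linear":[-69,226.5,30],"angular":[0,0,0],"gripper":-0.4}]}}

```text
time_s: 5.25
position: [0.5057, -0.351, 0.0738]
tool_rot: [[0.995, 0.104, 0.0], [0.104, -0.995, -0.0], [0.0, 0.0, -1.0]]
ft_force: [0.8, -0.7, 0.3]
grip_width: 0.0371
```

```bash
python3 go.py .5054 -.3525 .038 5.9
python3 - <<'E'
from h import *
p=snap('scene','s3.png'); cv2.imwrite('pics/s3.png',cv2.resize(p['frame'][60:240,130:330],None,fx=3.3,fy=3.3))
p=snap('top','t3.png'); cv2.imwrite('pics/t3.png',cv2.resize(p['frame'][170:320,300:500],None,fx=4,fy=4))
E
```

```text
t 5.25 lin [-0.4  1.4 35.8] ang [ 0.01 -0.02  0.07] pos [ 0.5057 -0.351   0.0738] w 0.0371 F [ 0.8 -0.7  0.3]
```

View pics/s3.png

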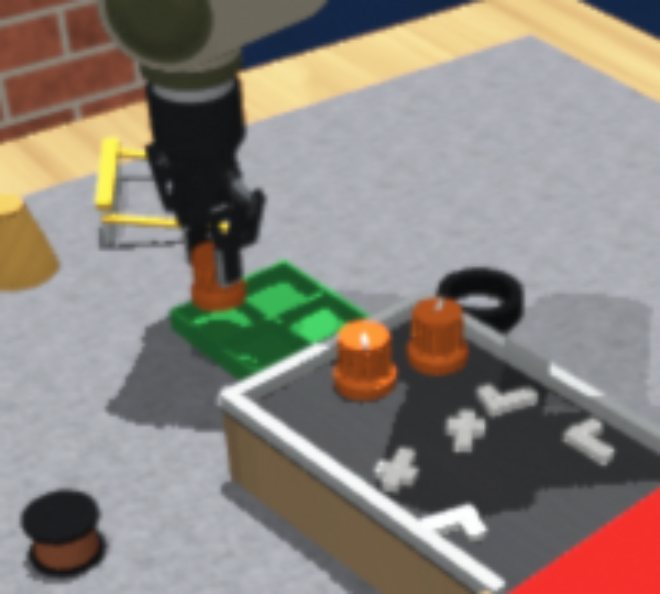

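View pics/t3.png

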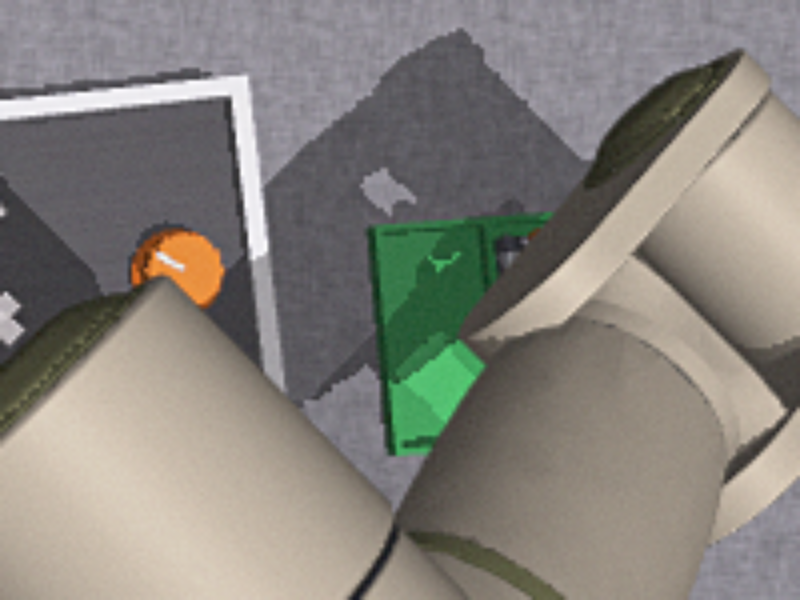

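The knob hangs upright over the far (+x −y) well. I'll lower it and let go.

>>> {"name": "servo_tool", "arguments": {"commands": [{"linear":[-0.5,1.5,15],"angular":[0,0,0],"gripper":-0.4},{"linear":[-0.5,1.5,28],"angular":[0,0,0],"gripper":-0.4},{"linear":[-0.5,1.5,34.5],"angular":[0,0,0],"gripper":-0.4},{"linear":[-0.5,1.5,34.5],"angular":[0,0,0],"gripper":-0.4},{"linear":[-0.5,1.5,34.5],"angular":[0,0,0],"gripper":-0.4},{"linear":[-0.5,1.5,34.5],"angular":[0,0,0],"gripper":0.2},{"linear":[-0.5,1.5,34.5],"angular":[0,0,0],"gripper":0.2},{"linear":[-0.5,1.5,34.5],"angular":[0,0,0],"gripper":0.2},{"linear":[-0.5,1.5,34.5],"angular":[0,0,0],"gripper":0.2},{"linear":[-0.5,1.5,10],"angular":[0,0,0],"gripper":0.2},{"linear":[-0.5,1.5,-25],"angular":[0,0,0],"gripper":0.2},{"linear":[-0.5,1.5,-70],"angular":[0,0,0],"gripper":0.4},{"linear":[-0.5,1.5,-100],"angular":[0,0,0],"gripper":0.45},{"linear":[-0.5,1.5,-100],"angular":[0,0,0],"gripper":0.45}]}}

```text
time_s: 6.75
position: [0.5058, -0.3546, 0.1776]
tool_rot: [[0.995, 0.103, 0.006], [0.103, -0.995, -0.006], [0.005, 0.007, -1.0]]
ft_force: [0.0, -0.3, -0.9]
grip_width: 0.062
```

```bash
python3 go.py .4990 -.138 .17 5.9;python3 go.py .499 -.138 .103 5.9
python3 - <<'E'
from h import *
p=snap('scene','s4.png'); cv2.imwrite('pics/s4.png',cv2.resize(p['frame'][100:260,150:350],None,fx=3.3,fy=3.3))
for k in knobs(p): print(k)
for k in knobs(p,.004): print(k)
p=env.get_image('top')
for k in knobs(p): print(k)
E
```

```text
t 6.75 lin [  15.5 -216.2    6.2] ang [ 0.4  -0.31  0.  ] pos [ 0.5058 -0.3546  0.1776] w 0.062 F [ 0.  -0.3 -0.9]
t 6.75 lin [  15.1 -216.7   73.2] ang [ 0.4  -0.31  0.  ] pos [ 0.5058 -0.3546  0.1776] w 0.062 F [ 0.  -0.3 -0.9]
(0.85, array([ 0.4958, -0.1383]), 341, 383)
(0.68, array([ 0.5455, -0.2694]), 230, 354)
(0.63, array([0.6978, 0.383 ]), 795, 901)
(0.61, array([ 0.4313, -0.1311]), 367, 365)
(0.85, array([ 0.4443, -0.2148]), 341, 316)
(0.68, array([ 0.499, -0.359]), 230, 293)
(0.63, array([0.6665, 0.3587]), 795, 745)
(0.61, array([ 0.3734, -0.2069]), 367, 302)
(0.93, array([ 0.4342, -0.1299]), 403, 420)
(0.77, array([ 0.4983, -0.1379]), 414, 416)
(0.74, array([ 0.5014, -0.3195]), 120, 469)
(0.29, array([ 0.4713, -0.2794]), 1911, 457)
```

View pics/s4.png

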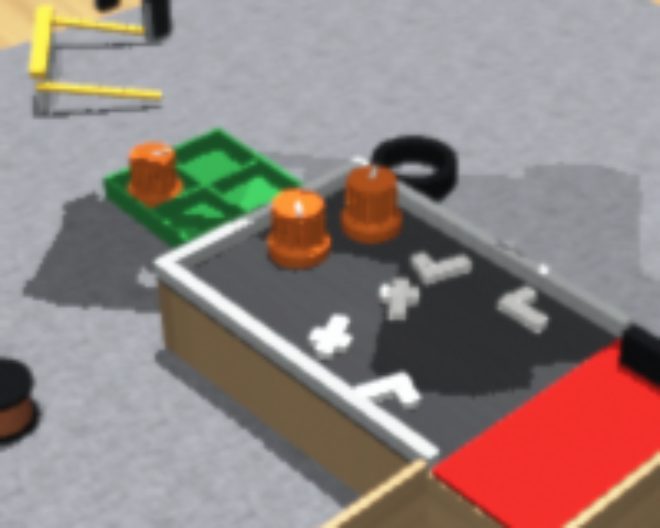

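Knob 1 stands in its well. Next is the middle knob.

>>> {"name": "servo_tool", "arguments": {"commands": [{"linear":[2,-30,5],"angular":[0,0,0],"gripper":0.45},{"linear":[5,-75,5],"angular":[0,0,0],"gripper":0.45},{"linear":[9,-120,5],"angular":[0,0,0],"gripper":0.45},{"linear":[12,-165,5],"angular":[0,0,0],"gripper":0.45},{"linear":[15,-200,5],"angular":[0,0,0],"gripper":0.45},{"linear":[15,-216,5],"angular":[0,0,0],"gripper":0.45},{"linear":[15,-216,5],"angular":[0,0,0],"gripper":0.45},{"linear":[15,-216,25],"angular":[0,0,0],"gripper":0.45},{"linear":[15,-216,55],"angular":[0,0,0],"gripper":0.45},{"linear":[15,-216,73],"angular":[0,0,0],"gripper":0.45},{"linear":[15,-216,73],"angular":[0,0,0],"gripper":0.45},{"linear":[15,-216,73],"angular":[0,0,0],"gripper":0.45},{"linear":[15,-216,73],"angular":[0,0,0],"gripper":-0.4},{"linear":[15,-216,73],"angular":[0,0,0],"gripper":-0.4},{"linear":[15,-216,73],"angular":[0,0,0],"gripper":-0.4},{"linear":[15,-216,73],"angular":[0,0,0],"gripper":-0.4},{"linear":[15,-216,73],"angular":[0,0,0],"gripper":-0.4}]}}

```text
time_s: 8.7
position: [0.4978, -0.1376, 0.1009]
tool_rot: [[0.995, 0.103, 0.002], [0.103, -0.995, -0.002], [0.002, 0.002, -1.0]]
ft_force: [-1.0, -1.4, 6.4]
grip_width: 0.0371
```

```bash
python3 go.py .4436 -.3571 .17 5.9;python3 go.py .4436 -.3571 .039 5.9
```

```text
t 8.7 lin [-76.4 212.9 -68.8] ang [ 0.1  -0.11  0.  ] pos [ 0.4978 -0.1376  0.1009] w 0.0371 F [-1.  -1.4  6.4]
t 8.7 lin [-76.6 212.6  62.2] ang [ 0.1  -0.11  0.  ] pos [ 0.4978 -0.1376  0.1009] w 0.0371 F [-1.  -1.4  6.4]
```

>>> {"name": "servo_tool", "arguments": {"commands": [{"linear":[0,0,-15],"angular":[0,0,0],"gripper":-0.4},{"linear":[0,0,-40],"angular":[0,0,0],"gripper":-0.4},{"linear":[0,0,-66],"angular":[0,0,0],"gripper":-0.4},{"linear":[-9,25,-66],"angular":[0,0,0],"gripper":-0.4},{"linear":[-23,65,-66],"angular":[0,0,0],"gripper":-0.4},{"linear":[-38,105,-66],"angular":[0,0,0],"gripper":-0.4},{"linear":[-52,145,-66],"angular":[0,0,0],"gripper":-0.4},{"linear":[-66,185,-66],"angular":[0,0,0],"gripper":-0.4},{"linear":[-75,208,-66],"angular":[0,0,0],"gripper":-0.4},{"linear":[-76.5,213,-66],"angular":[0,0,0],"gripper":-0.4},{"linear":[-76.5,213,-66],"angular":[0,0,0],"gripper":-0.4},{"linear":[-76.5,213,-40],"angular":[0,0,0],"gripper":-0.4},{"linear":[-76.5,213,0],"angular":[0,0,0],"gripper":-0.4},{"linear":[-76.5,213,30],"angular":[0,0,0],"gripper":-0.4},{"linear":[-76.5,213,50],"angular":[0,0,0],"gripper":-0.4},{"linear":[-76.5,213,60],"angular":[0,0,0],"gripper":-0.4},{"linear":[-76.5,213,65.5],"angular":[0,0,0],"gripper":-0.4},{"linear":[-76.5,213,65.5],"angular":[0,0,0],"gripper":-0.4}]}}

```text
time_s: 10.5
position: [0.4438, -0.3564, 0.0353]
tool_rot: [[0.995, 0.104, 0.001], [0.104, -0.995, -0.001], [0.001, 0.001, -1.0]]
ft_force: [1.2, -0.3, 0.0]
grip_width: 0.0369
```

```bash
python3 go.py .4436 -.3571 .0355 5.9
```

```text
t 10.5 lin [-0.2  0.7 -0.2] ang [ 0.05 -0.05  0.05] pos [ 0.4438 -0.3564  0.0353] w 0.0369 F [ 1.2 -0.3  0. ]
```

>>> {"name": "servo_tool", "arguments": {"commands": [{"linear":[0,0,0],"angular":[0,0,0],"gripper":0.15},{"linear":[0,0,0],"angular":[0,0,0],"gripper":0.2},{"linear":[0,0,0],"angular":[0,0,0],"gripper":0.2},{"linear":[0,0,0],"angular":[0,0,0],"gripper":0.2},{"linear":[0,0,-25],"angular":[0,0,0],"gripper":0.2},{"linear":[0,0,-60],"angular":[0,0,0],"gripper":0.2},{"linear":[0,0,-105],"angular":[0,0,0],"gripper":0.4},{"linear":[0,0,-135],"angular":[0,0,0],"gripper":0.45},{"linear":[0,0,-135],"angular":[0,0,0],"gripper":0.45},{"linear":[0,0,-135],"angular":[0,0,0],"gripper":0.45}]}}

```text
time_s: 11.5
position: [0.443, -0.3567, 0.1694]
tool_rot: [[0.995, 0.103, 0.0], [0.103, -0.995, -0.0], [0.0, 0.0, -1.0]]
ft_force: [-1.0, 0.7, -0.6]
grip_width: 0.0621
```

```bash
python3 go.py .4335 -.1295 .17 5.9;python3 go.py .4335 -.1295 .103 5.9
python3 - <<'E'
from h import *
p=snap('scene','s5.png'); cv2.imwrite('pics/s5.png',cv2.resize(p['frame'][100:260,150:350],None,fx=3.3,fy=3.3))
for k in knobs(p): print(k)
p=env.get_image('top')
for k in knobs(p): print(k)
E
```

```text
t 11.5 lin [  13.9 -227.    -0.7] ang [ 0.03 -0.02 -0.01] pos [ 0.443  -0.3567  0.1694] w 0.0621 F [-1.   0.7 -0.6]
t 11.5 lin [  13.8 -227.    66.3] ang [ 0.03 -0.02 -0.01] pos [ 0.443  -0.3567  0.1694] w 0.0621 F [-1.   0.7 -0.6]
(0.74, array([ 0.4325, -0.129 ]), 367, 366)
(0.72, array([ 0.5449, -0.2703]), 232, 354)
(0.59, array([0.4802, 0.1618]), 2807, 526)
(0.53, array([ 0.491 , -0.2706]), 200, 337)
(0.8, array([ 0.45 , -0.329]), 212, 476)
(0.74, array([ 0.5001, -0.3346]), 418, 475)
(0.63, array([ 0.4333, -0.1293]), 375, 420)
```

View pics/s5.png

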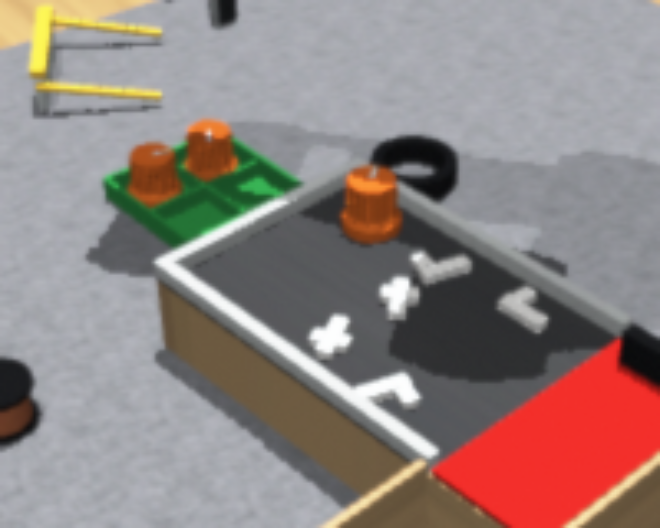

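Both placed knobs stand in the −y wells. Next is the last knob.

>>> {"name": "servo_tool", "arguments": {"commands": [{"linear":[2,-30,0],"angular":[0,0,0],"gripper":0.45},{"linear":[5,-75,0],"angular":[0,0,0],"gripper":0.45},{"linear":[8,-120,0],"angular":[0,0,0],"gripper":0.45},{"linear":[11,-165,0],"angular":[0,0,0],"gripper":0.45},{"linear":[14,-210,0],"angular":[0,0,0],"gripper":0.45},{"linear":[14,-227,0],"angular":[0,0,0],"gripper":0.45},{"linear":[14,-227,0],"angular":[0,0,0],"gripper":0.45},{"linear":[14,-227,20],"angular":[0,0,0],"gripper":0.45},{"linear":[14,-227,48],"angular":[0,0,0],"gripper":0.45},{"linear":[14,-227,66],"angular":[0,0,0],"gripper":0.45},{"linear":[14,-227,66],"angular":[0,0,0],"gripper":0.45},{"linear":[14,-227,66],"angular":[0,0,0],"gripper":0.45},{"linear":[14,-227,66],"angular":[0,0,0],"gripper":-0.4},{"linear":[14,-227,66],"angular":[0,0,0],"gripper":-0.4},{"linear":[14,-227,66],"angular":[0,0,0],"gripper":-0.4},{"linear":[14,-227,66],"angular":[0,0,0],"gripper":-0.4},{"linear":[14,-227,66],"angular":[0,0,0],"gripper":-0.4}]}}

```text
time_s: 13.4
position: [0.4342, -0.1301, 0.1043]
tool_rot: [[0.995, 0.103, 0.002], [0.103, -0.995, -0.002], [0.002, 0.002, -1.0]]
ft_force: [-1.0, -1.5, 6.7]
grip_width: 0.0368
```

```bash
python3 go.py .439 -.2953 .17 5.9;python3 go.py .439 -.2953 .0375 5.9;python3 go.py .5008 -.2907 .0375 5.9
```

```text
t 13.4 lin [-12.1 165.  -65.4] ang [ 0.1  -0.09  0.  ] pos [ 0.4342 -0.1301  0.1043] w 0.0368 F [-1.  -1.5  6.7]
t 13.4 lin [-12.3 164.7  67.1] ang [ 0.1  -0.09  0.  ] pos [ 0.4342 -0.1301  0.1043] w 0.0368 F [-1.  -1.5  6.7]
t 13.4 lin [ 49.6 166.5  67.2] ang [ 0.1  -0.09  0.  ] pos [ 0.4342 -0.1301  0.1043] w 0.0368 F [-1.  -1.5  6.7]
```

>>> {"name": "servo_tool", "arguments": {"commands": [{"linear":[0,0,-15],"angular":[0,0,0],"gripper":-0.4},{"linear":[0,0,-40],"angular":[0,0,0],"gripper":-0.4},{"linear":[0,0,-66],"angular":[0,0,0],"gripper":-0.4},{"linear":[-2,25,-66],"angular":[0,0,0],"gripper":-0.4},{"linear":[-4,60,-66],"angular":[0,0,0],"gripper":-0.4},{"linear":[-7,95,-66],"angular":[0,0,0],"gripper":-0.4},{"linear":[-10,130,-66],"angular":[0,0,0],"gripper":-0.4},{"linear":[-12,157,-66],"angular":[0,0,0],"gripper":-0.4},{"linear":[-12.5,165,-66],"angular":[0,0,0],"gripper":-0.4},{"linear":[-12.5,165,-66],"angular":[0,0,0],"gripper":-0.4},{"linear":[-12.5,165,-66],"angular":[0,0,0],"gripper":-0.4},{"linear":[-12.5,165,-40],"angular":[0,0,0],"gripper":-0.4},{"linear":[-12.5,165,0],"angular":[0,0,0],"gripper":-0.4},{"linear":[-12.5,165,30],"angular":[0,0,0],"gripper":-0.4},{"linear":[-12.5,165,50],"angular":[0,0,0],"gripper":-0.4},{"linear":[-12.5,165,60],"angular":[0,0,0],"gripper":-0.4},{"linear":[-12.5,165,66],"angular":[0,0,0],"gripper":-0.4},{"linear":[-12.5,165,66],"angular":[0,0,0],"gripper":-0.4}]}}

```text
time_s: 15.2
position: [0.4387, -0.2945, 0.0381]
tool_rot: [[0.995, 0.104, 0.001], [0.104, -0.995, -0.0], [0.001, 0.001, -1.0]]
ft_force: [0.4, -0.1, -0.6]
grip_width: 0.0371
```

```bash
python3 go.py .439 -.2953 .0383 5.9
```

```text
t 15.2 lin [ 0.2  0.9 -0.2] ang [ 0.03 -0.04  0.04] pos [ 0.4387 -0.2945  0.0381] w 0.0371 F [ 0.4 -0.1 -0.6]
```

>>> {"name": "servo_tool", "arguments": {"commands": [{"linear":[0,0,0],"angular":[0,0,0],"gripper":0.15},{"linear":[0,0,0],"angular":[0,0,0],"gripper":0.2},{"linear":[0,0,0],"angular":[0,0,0],"gripper":0.2},{"linear":[0,0,0],"angular":[0,0,0],"gripper":0.2},{"linear":[0,0,-25],"angular":[0,0,0],"gripper":0.2},{"linear":[0,0,-60],"angular":[0,0,0],"gripper":0.2},{"linear":[0,0,-105],"angular":[0,0,0],"gripper":0.2},{"linear":[0,0,-135],"angular":[0,0,0],"gripper":0.2},{"linear":[0,0,-135],"angular":[0,0,0],"gripper":0.2},{"linear":[0,0,-135],"angular":[0,0,0],"gripper":0.2}]}}

```text
time_s: 16.2
position: [0.4381, -0.2949, 0.1724]
tool_rot: [[0.995, 0.103, 0.0], [0.103, -0.995, -0.0], [0.0, 0.0, -1.0]]
ft_force: [0.3, -0.3, -0.5]
grip_width: 0.0508
```

```bash
python3 - <<'E'
from h import *
print('grip',SW([(-.075,.185,.095)],ST), 'open',SW([(.125,.185,.095)],ST))
p=snap('scene','s6.png'); cv2.imwrite('pics/s6.png',cv2.resize(p['frame'][100:300,150:400],None,fx=3,fy=3))
E
python3 go.py .391 .1408 .16 5.9; python3 go.py .391 .1408 .16 -84.1; python3 go.py .391 .1408 .16 95.9; python3 -c "
from rig import env;print(env.observe()['q'])"
```

```text
grip [[0.39078622 0.14073634 0.095     ]] open [[0.58971926 0.16136758 0.095     ]]
t 16.25 lin [  -1.9 -438.    12. ] ang [-0.07  0.05 -0.01] pos [ 0.4379 -0.2947  0.1715] w 0.0512 F [ 0.3 -0.5 -0.9]
t 16.25 lin [  -1.9 -438.    12. ] ang [-1.000e-02  9.000e-02  8.999e+01] pos [ 0.4379 -0.2947  0.1715] w 0.0512 F [ 0.3 -0.5 -0.9]
t 16.25 lin [  -1.9 -438.    12. ] ang [-9.000e-02 -1.000e-02 -9.001e+01] pos [ 0.4379 -0.2947  0.1715] w 0.0512 F [ 0.3 -0.5 -0.9]
[-4.68007683e+01  2.33005952e+01  8.45178337e+01 -1.90474781e-04
  7.22659244e+01  3.73069502e+01]
```

View pics/s6.png

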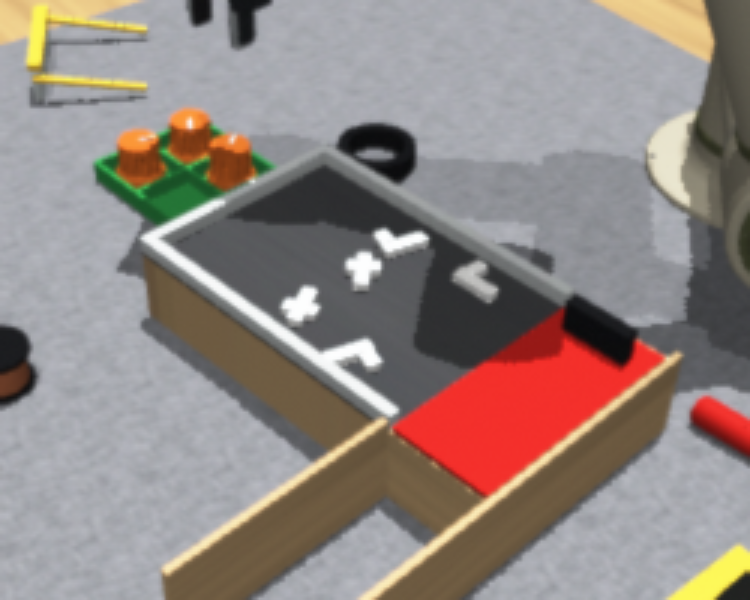

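All three knobs stand in wells, and the scraps haven't moved. Next I go to the cover handle, turning the jaws across the rib.

>>> {"name": "servo_tool", "arguments": {"commands": [{"linear":[-2,-438,12],"angular":[0,0,-90],"gripper":0.2},{"linear":[-2,-438,12],"angular":[0,0,-90],"gripper":0.2},{"linear":[-2,-438,12],"angular":[0,0,-90],"gripper":0.2},{"linear":[-2,-438,12],"angular":[0,0,-90],"gripper":0.2},{"linear":[-2,-438,12],"angular":[0,0,-90],"gripper":0.2},{"linear":[-2,-438,12],"angular":[0,0,-90],"gripper":0.2},{"linear":[-2,-438,12],"angular":[0,0,-90],"gripper":0.2},{"linear":[-2,-438,12],"angular":[0,0,-90],"gripper":0.2},{"linear":[-2,-438,12],"angular":[0,0,-90],"gripper":0.2},{"linear":[-2,-438,12],"angular":[0,0,-90],"gripper":0.2},{"linear":[-2,-438,12],"angular":[0,0,-90],"gripper":0.2},{"linear":[-2,-438,12],"angular":[0,0,-90],"gripper":0.2},{"linear":[-2,-438,12],"angular":[0,0,-90],"gripper":0.2},{"linear":[-2,-438,12],"angular":[0,0,-90],"gripper":0.2},{"linear":[-2,-438,12],"angular":[0,0,-90],"gripper":0.2},{"linear":[-2,-438,12],"angular":[0,0,-90],"gripper":0.2}]}}

```text
time_s: 17.85
position: [0.3913, 0.1403, 0.1603]
tool_rot: [[-0.102, 0.995, -0.0], [0.995, 0.102, 0.0], [0.0, -0.0, -1.0]]
ft_force: [0.5, 0.1, -0.4]
grip_width: 0.0514
```

```bash
python3 go.py .391 .1408 .092 95.9
python3 - <<'E'
from h import *
p=snap('scene','s7.png'); cv2.imwrite('pics/s7.png',cv2.resize(p['frame'][100:300,220:470],None,fx=3,fy=3))
E
```

```text
t 17.85 lin [ 0.5 -0.2 68.3] ang [-0.01 -0.   -0.06] pos [0.3913 0.1403 0.1603] w 0.0514 F [ 0.5  0.1 -0.4]
```

View pics/s7.png

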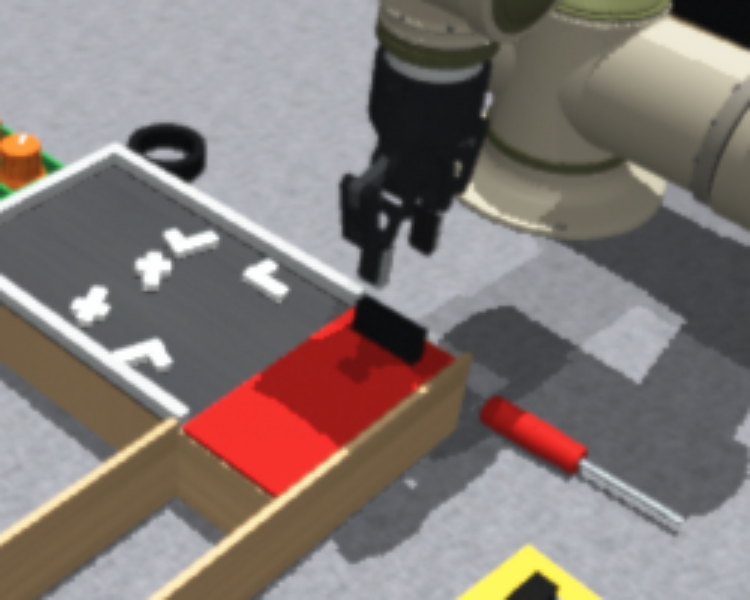

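The jaws straddle the rib. I'll go down and grip it.

>>> {"name": "servo_tool", "arguments": {"commands": [{"linear":[0,0,25],"angular":[0,0,0],"gripper":0.2},{"linear":[0,0,50],"angular":[0,0,0],"gripper":0.2},{"linear":[0,0,66],"angular":[0,0,0],"gripper":0.2},{"linear":[0,0,66],"angular":[0,0,0],"gripper":0.2},{"linear":[0,0,66],"angular":[0,0,0],"gripper":-0.2},{"linear":[0,0,66],"angular":[0,0,0],"gripper":-0.5},{"linear":[0,0,66],"angular":[0,0,0],"gripper":-0.9},{"linear":[0,0,66],"angular":[0,0,0],"gripper":-0.9},{"linear":[0,0,66],"angular":[0,0,0],"gripper":-0.9},{"linear":[0,0,66],"angular":[0,0,0],"gripper":-0.9}]}}

```text
time_s: 18.9
position: [0.3917, 0.1405, 0.0952]
tool_rot: [[-0.103, 0.995, 0.002], [0.995, 0.103, -0.0], [-0.0, 0.002, -1.0]]
ft_force: [-0.9, -0.4, 7.3]
grip_width: 0.0133
```

```bash
python3 go.py .5897 .1614 .094 95.9
```

```text
t 18.9 lin [  0.3 199.1   1.6] ang [0.11 0.01 0.03] pos [0.3917 0.1405 0.0952] w 0.0133 F [-0.9 -0.4  7.3]
```

Gripped, at 13.3 mm wide. Sliding it open along tool y.

>>> {"name": "servo_tool", "arguments": {"commands": [{"linear":[0,8,0],"angular":[0,0,0],"gripper":-0.9},{"linear":[0,22,0],"angular":[0,0,0],"gripper":-0.9},{"linear":[0,40,0],"angular":[0,0,0],"gripper":-0.9},{"linear":[0,60,0],"angular":[0,0,0],"gripper":-0.9},{"linear":[0,80,0],"angular":[0,0,0],"gripper":-0.9},{"linear":[0,100,0],"angular":[0,0,0],"gripper":-0.9},{"linear":[0,120,0],"angular":[0,0,0],"gripper":-0.9},{"linear":[0,140,0],"angular":[0,0,0],"gripper":-0.9},{"linear":[0,160,0],"angular":[0,0,0],"gripper":-0.9},{"linear":[0,178,0],"angular":[0,0,0],"gripper":-0.9},{"linear":[0,190,0],"angular":[0,0,0],"gripper":-0.9},{"linear":[0,198,0],"angular":[0,0,0],"gripper":-0.9},{"linear":[0,201,0],"angular":[0,0,0],"gripper":-0.9},{"linear":[0,201,0],"angular":[0,0,0],"gripper":-0.9},{"linear":[0,201,0],"angular":[0,0,0],"gripper":-0.9}]}}

```text
time_s: 20.4
position: [0.5856, 0.1622, 0.0951]
tool_rot: [[-0.104, 0.994, -0.013], [0.995, 0.104, 0.0], [0.002, -0.013, -1.0]]
ft_force: [-28.1, 0.7, 19.0]
grip_width: 0.0132
```

```bash
python3 go.py .5897 .1614 .15 95.9;  python3 - <<'E'
from h import *
p=snap('scene','s8.png'); cv2.imwrite('pics/s8.png',cv2.resize(p['frame'][100:350,170:470],None,fx=2.6,fy=2.6))
E
```

```text
t 20.4 lin [ -1.1   3.3 -54.9] ang [-0.73 -0.09  0.09] pos [0.5856 0.1622 0.0951] w 0.0132 F [-28.1   0.7  19. ]
```

View pics/s8.png

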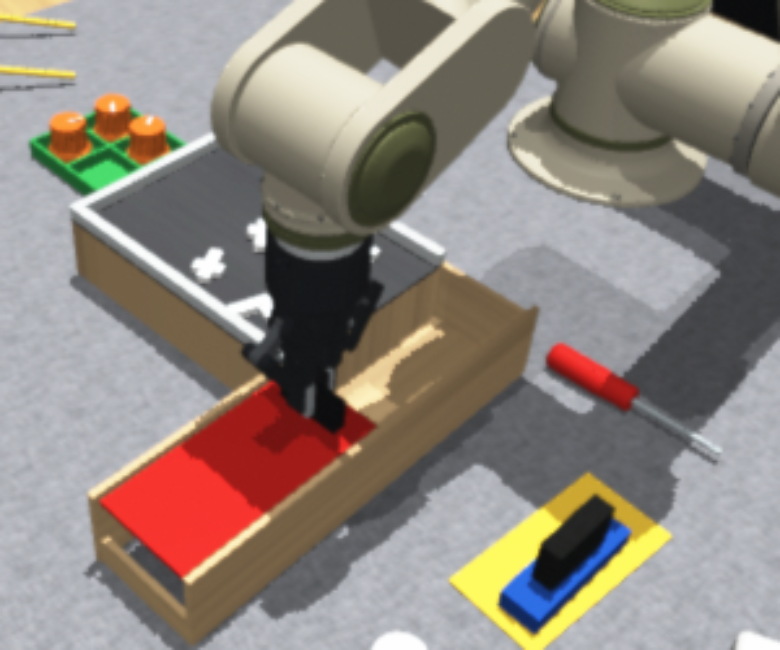

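It has moved about 195 mm with 28 N of resistance. I'll hold and nudge to check whether that's the end stop.

>>> {"name": "servo_tool", "arguments": {"commands": [{"linear":[0,2,0],"angular":[0,0,0],"gripper":-0.9},{"linear":[0,3,0],"angular":[0,0,0],"gripper":-0.9},{"linear":[0,3,0],"angular":[0,0,0],"gripper":-0.9},{"linear":[0,3,0],"angular":[0,0,0],"gripper":-0.9}]}}

```text
time_s: 20.85
position: [0.5857, 0.1622, 0.095]
tool_rot: [[-0.105, 0.994, -0.02], [0.995, 0.105, -0.001], [0.001, -0.02, -1.0]]
ft_force: [-40.9, -1.6, 27.2]
grip_width: 0.0132
```

That's the end stop: no motion with rising force. I'll ease back, release and lift.

>>> {"name": "servo_tool", "arguments": {"commands": [{"linear":[0,-4,0],"angular":[0,0,0],"gripper":-0.9},{"linear":[0,-7,0],"angular":[0,0,0],"gripper":-0.9},{"linear":[0,-8,0],"angular":[0,0,0],"gripper":-0.5},{"linear":[0,-8,0],"angular":[0,0,0],"gripper":0},{"linear":[0,-8,0],"angular":[0,0,0],"gripper":0.2},{"linear":[0,-8,0],"angular":[0,0,0],"gripper":0.2},{"linear":[0,-8,-25],"angular":[0,0,0],"gripper":0.2},{"linear":[0,-8,-60],"angular":[0,0,0],"gripper":0.2},{"linear":[0,-8,-85],"angular":[0,0,0],"gripper":0.2},{"linear":[0,-8,-85],"angular":[0,0,0],"gripper":0.2}]}}

```text
time_s: 21.85
position: [0.5878, 0.1606, 0.183]
tool_rot: [[-0.103, 0.995, 0.007], [0.995, 0.103, 0.0], [-0.0, 0.007, -1.0]]
ft_force: [-0.1, 0.1, -0.1]
grip_width: 0.0515
```

```bash
python3 - <<'E'
from h import *
p=snap('scene','s9.png'); cv2.imwrite('pics/s9.png',cv2.resize(p['frame'][100:350,170:470],None,fx=2.6,fy=2.6))
E
python3 go.py .4957 .3622 .17 94.5; python3 go.py .4957 .3622 .17 4.5; python3 go.py .4957 .3622 .17 184.5;python3 -c "
from rig import env;print(env.observe()['q'])"
```

```text
t 21.9 lin [210.  -70.1  10.4] ang [0.19 0.01 1.38] pos [0.5869 0.1605 0.1807] w 0.0514 F [-1.2  0.7  0.4]
t 21.9 lin [210.  -70.1  10.4] ang [ 0.15 -0.14 91.38] pos [0.5869 0.1605 0.1807] w 0.0514 F [-1.2  0.7  0.4]
t 21.9 lin [210.  -70.1  10.4] ang [  0.14   0.15 -88.62] pos [0.5869 0.1605 0.1807] w 0.0514 F [-1.2  0.7  0.4]
[ 4.16384905e+00  3.02783348e+01  7.04899520e+01 -4.03140246e-03
  7.90431276e+01 -1.71994336e+00]
```

View pics/s9.png

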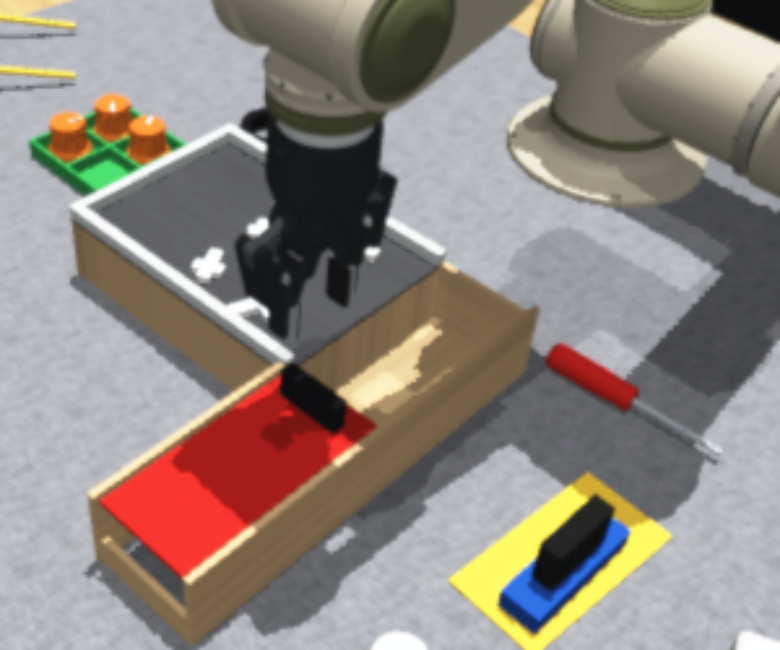

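The cover is fully open, and the scraper on its pad hasn't moved. Next I go over the scraper.

>>> {"name": "servo_tool", "arguments": {"commands": [{"linear":[210,-70,0],"angular":[0,0,91.4],"gripper":0.2},{"linear":[210,-70,0],"angular":[0,0,91.4],"gripper":0.2},{"linear":[210,-70,0],"angular":[0,0,91.4],"gripper":0.2},{"linear":[210,-70,0],"angular":[0,0,91.4],"gripper":0.2},{"linear":[210,-70,10],"angular":[0,0,91.4],"gripper":0.2},{"linear":[210,-70,10],"angular":[0,0,91.4],"gripper":0.2},{"linear":[210,-70,10],"angular":[0,0,91.4],"gripper":0.2},{"linear":[210,-70,10],"angular":[0,0,91.4],"gripper":0.2},{"linear":[210,-70,10],"angular":[0,0,91.4],"gripper":0.2},{"linear":[210,-70,60],"angular":[0,0,91.4],"gripper":0.2},{"linear":[210,-70,60],"angular":[0,0,91.4],"gripper":0.2},{"linear":[210,-70,60],"angular":[0,0,91.4],"gripper":0.2},{"linear":[210,-70,60],"angular":[0,0,91.4],"gripper":0.2},{"linear":[210,-70,60],"angular":[0,0,91.4],"gripper":0.2},{"linear":[210,-70,60],"angular":[0,0,91.4],"gripper":0.2}]}}

```text
time_s: 23.4
position: [0.4952, 0.3624, 0.1199]
tool_rot: [[0.997, 0.08, 0.001], [0.08, -0.997, 0.0], [0.001, -0.0, -1.0]]
ft_force: [-0.5, -0.0, 0.3]
grip_width: 0.0513
```

```bash
python3 - <<'E'
from h import *
p=snap('scene','s10.png'); cv2.imwrite('pics/s10.png',cv2.resize(p['frame'][180:360,300:500],None,fx=3.2,fy=3.2))
E
python3 go.py .4957 .3622 .043 4.5
```

```text
t 23.45 lin [ 0.4  0.2 76.8] ang [-0.02 -0.05  0.06] pos [0.4952 0.3624 0.1198] w 0.0512 F [-0.2 -0.9 -0.7]
```

View pics/s10.png

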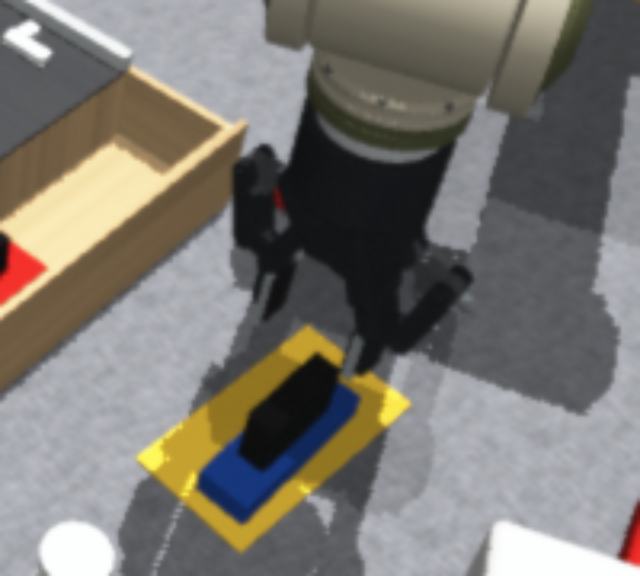

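>>> {"name": "servo_tool", "arguments": {"commands": [{"linear":[0,0,30],"angular":[0,0,0],"gripper":0.2},{"linear":[0,0,60],"angular":[0,0,0],"gripper":0.2},{"linear":[0,0,76],"angular":[0,0,0],"gripper":0.2},{"linear":[0,0,76],"angular":[0,0,0],"gripper":0.2},{"linear":[0,0,76],"angular":[0,0,0],"gripper":0},{"linear":[0,0,76],"angular":[0,0,0],"gripper":-0.4},{"linear":[0,0,76],"angular":[0,0,0],"gripper":-0.8},{"linear":[0,0,76],"angular":[0,0,0],"gripper":-0.8},{"linear":[0,0,76],"angular":[0,0,0],"gripper":-0.8},{"linear":[0,0,76],"angular":[0,0,0],"gripper":-0.8}], "force": 80}}

```text
time_s: 24.45
position: [0.4956, 0.3627, 0.0447]
tool_rot: [[0.997, 0.079, 0.002], [0.079, -0.997, 0.001], [0.002, -0.001, -1.0]]
ft_force: [-1.3, 0.1, 7.6]
grip_width: 0.0189
```

```bash
python3 - <<'E'
from h import *
for x,y in((-.033,-.118),(.033,-.118),(-.033,.145),(.033,.145)): print(x,y,SW([(x,y,.11)],ST))
E
python3 go.py .4957 .3622 .18 5.9
```

```text
-0.033 -0.118 [[ 0.46381848 -0.15631464  0.11      ]]
0.033 -0.118 [[ 0.52946638 -0.14950634  0.11      ]]
-0.033 0.145 [[0.43668841 0.1052823  0.11      ]]
0.033 0.145 [[0.50233631 0.1120906  0.11      ]]
t 24.45 lin [   0.4    0.3 -135.3] ang [-0.05 -0.14 -1.4 ] pos [0.4956 0.3627 0.0447] w 0.0189 F [-1.3  0.1  7.6]
```

Gripped, at 18.9 mm. I'll lift it and look at the scraps again.

>>> {"name": "servo_tool", "arguments": {"commands": [{"linear":[0,0,-15],"angular":[0,0,0],"gripper":-0.8},{"linear":[0,0,-50],"angular":[0,0,0],"gripper":-0.8},{"linear":[0,0,-95],"angular":[0,0,0],"gripper":-0.8},{"linear":[0,0,-135],"angular":[0,0,-1.4],"gripper":-0.8},{"linear":[0,0,-135],"angular":[0,0,-1.4],"gripper":-0.8},{"linear":[0,0,-135],"angular":[0,0,-1.4],"gripper":-0.8}]}}

```text
time_s: 25.05
position: [0.4949, 0.3622, 0.1787]
tool_rot: [[0.995, 0.103, 0.001], [0.103, -0.995, 0.0], [0.001, -0.0, -1.0]]
ft_force: [-0.5, -0.8, -2.7]
grip_width: 0.0189
```

```bash
python3 - <<'E'
from h import *
p=snap('top','t11.png'); q=snap('scene','s11.png')
f=p['frame']; hsv=cv2.cvtColor(f,cv2.COLOR_BGR2HSV)
w,c=0,0
for r in env.trace(p,'scrap0'):
    m=r['pixels'].astype(np.uint8)
    if m.sum()<5: continue
    s=toS(back(p,np.argwhere(m)[:,::-1],.079))*1000
    print(round(r['confidence'],2),m.sum(),np.round(s.min(0)),np.round(s.max(0)))
cv2.imwrite('pics/s11.png',cv2.resize(q['frame'][100:350,170:470],None,fx=2.6,fy=2.6))
cv2.imwrite('pics/t11.png',cv2.resize(f[90:340,90:470],None,fx=2.1,fy=2.1))
E
python3 go.py .4638 -.1563 .17 5.9; python3 go.py .5295 -.1495 .17 5.9
```

```text
0.69 180 [ 38. -18.] [76. 15.]
0.68 126 [-22. -16.] [ 8. 12.]
0.66 132 [54. 55.] [90. 87.]
0.62 137 [-76. -28.] [-40.   4.]
0.57 140 [-82.  52.] [-56.  88.]
0.44 632 [ -5. 395.] [125. 439.]
t 25.2 lin [-83.6 512.4   7.4] ang [ 0.06  0.18 -0.02] pos [0.4944 0.3619 0.1766] w 0.019 F [-0.9  1.  -1.8]
t 25.2 lin [-17.5 512.3   7.2] ang [ 0.06  0.18 -0.02] pos [0.4944 0.3619 0.1766] w 0.019 F [-0.9  1.  -1.8]
```

View pics/s11.png

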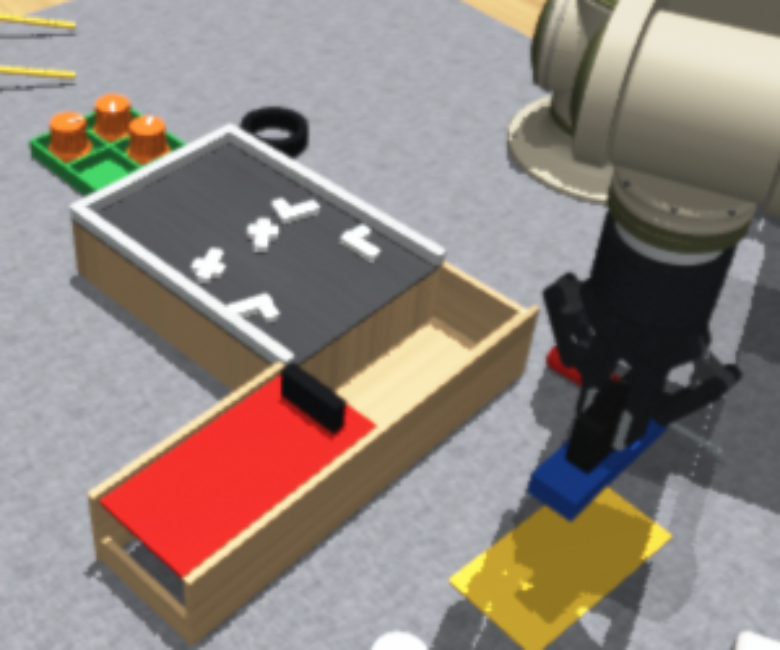

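View pics/t11.png

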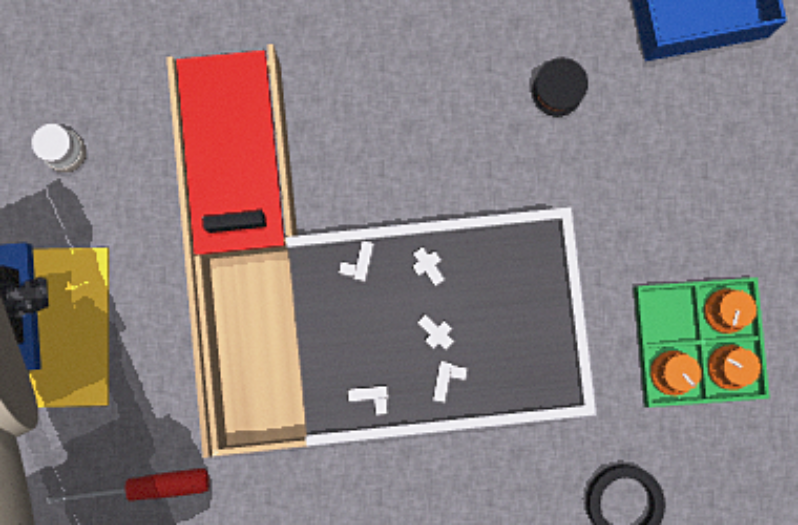

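The scraper is held level. There are five scraps: three at station x from −82 to 8 mm and two at 38 to 90 mm. I'll do pass 1 at x = −28 mm, starting behind them at y = −70 mm.

```bash
python3 - <<'E'
from h import *
for x,y in((-.028,-.07),(.028,-.07),(-.028,.15),(.028,.15)): print(x,y,SW([(x,y,.11)],ST))
E
python3 go.py .4638 -.1080 .17 5.9
```

```text
-0.028 -0.07 [[ 0.46384031 -0.10805493  0.11      ]]
0.028 -0.07 [[ 0.51954156 -0.10227819  0.11      ]]
-0.028 0.15 [[0.44114595 0.1107714  0.11      ]]
0.028 0.15 [[0.4968472  0.11654815 0.11      ]]
t 25.2 lin [-78.6 464.3   7.4] ang [ 0.06  0.18 -0.02] pos [0.4944 0.3619 0.1766] w 0.019 F [-0.9  1.  -1.8]
```

>>> {"name": "servo_tool", "arguments": {"commands": [{"linear":[-5,30,0],"angular":[0,0,0],"gripper":-0.8},{"linear":[-12,70,0],"angular":[0,0,0],"gripper":-0.8},{"linear":[-19,115,0],"angular":[0,0,0],"gripper":-0.8},{"linear":[-27,160,0],"angular":[0,0,0],"gripper":-0.8},{"linear":[-35,205,0],"angular":[0,0,0],"gripper":-0.8},{"linear":[-43,250,0],"angular":[0,0,0],"gripper":-0.8},{"linear":[-50,295,0],"angular":[0,0,0],"gripper":-0.8},{"linear":[-58,340,0],"angular":[0,0,0],"gripper":-0.8},{"linear":[-65,385,0],"angular":[0,0,0],"gripper":-0.8},{"linear":[-73,430,0],"angular":[0,0,0],"gripper":-0.8},{"linear":[-78,455,0],"angular":[0,0,0],"gripper":-0.8},{"linear":[-78.5,464,0],"angular":[0,0,0],"gripper":-0.8},{"linear":[-78.5,464,0],"angular":[0,0,0],"gripper":-0.8},{"linear":[-78.5,464,25],"angular":[0,0,0],"gripper":-0.8},{"linear":[-78.5,464,45],"angular":[0,0,0],"gripper":-0.8},{"linear":[-78.5,464,55],"angular":[0,0,0],"gripper":-0.8},{"linear":[-78.5,464,55],"angular":[0,0,0],"gripper":-0.8},{"linear":[-78.5,464,55],"angular":[0,0,0],"gripper":-0.8}]}}

```text
time_s: 27.0
position: [0.465, -0.1068, 0.1238]
tool_rot: [[0.995, 0.104, 0.001], [0.104, -0.995, -0.0], [0.0, 0.0, -1.0]]
ft_force: [-0.2, -0.4, -0.6]
grip_width: 0.0194
```

```bash
python3 go.py .4638 -.1080 .111 5.9;python3 go.py .4411 .1108 .111 5.9
python3 - <<'E'
from h import *
q=snap('scene','s12.png')
cv2.imwrite('pics/s12.png',cv2.resize(q['frame'][100:300,170:420],None,fx=3,fy=3))
E
```

```text
t 27.0 lin [-1.3  1.1 12.8] ang [ 0.01 -0.03  0.05] pos [ 0.465  -0.1068  0.1238] w 0.0194 F [-0.2 -0.4 -0.6]
t 27.0 lin [  -1.2 -218.9   12.8] ang [ 0.01 -0.03  0.05] pos [ 0.465  -0.1068  0.1238] w 0.0194 F [-0.2 -0.4 -0.6]
```

View pics/s12.png

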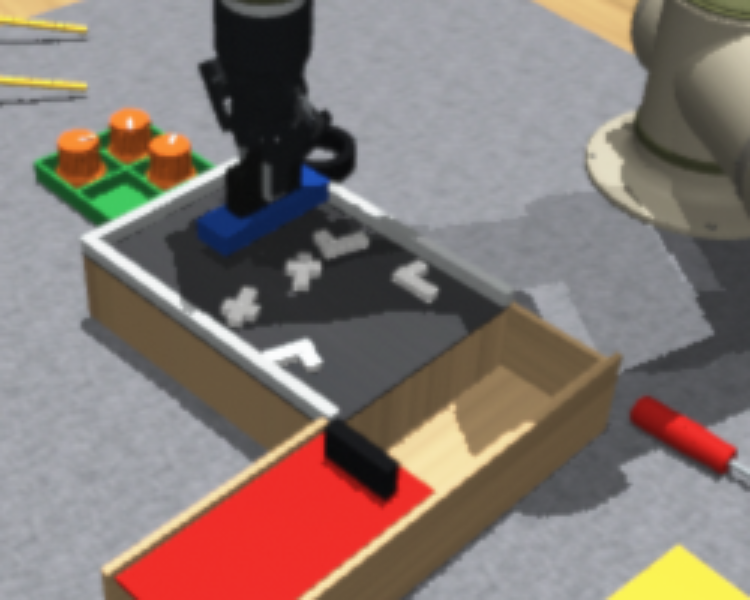

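The scraper hovers behind all the scraps. I'll lower it to the board and read the force.

>>> {"name": "servo_tool", "arguments": {"commands": [{"linear":[-1,0,6],"angular":[0,0,0],"gripper":-0.8},{"linear":[-1,0,10],"angular":[0,0,0],"gripper":-0.8},{"linear":[-1,0,12],"angular":[0,0,0],"gripper":-0.8},{"linear":[-1,0,13],"angular":[0,0,0],"gripper":-0.8},{"linear":[-1,0,13.5],"angular":[0,0,0],"gripper":-0.8},{"linear":[-1,0,13.5],"angular":[0,0,0],"gripper":-0.8},{"linear":[-1,0,13.5],"angular":[0,0,0],"gripper":-0.8}]}}

```text
time_s: 27.75
position: [0.4634, -0.1073, 0.1107]
tool_rot: [[0.995, 0.103, 0.0], [0.103, -0.995, -0.0], [0.0, 0.0, -1.0]]
ft_force: [-5.2, 1.8, 9.3]
grip_width: 0.019
```

Light contact. Pushing pass 1, slowly.

>>> {"name": "servo_tool", "arguments": {"commands": [{"linear":[0,-8,0],"angular":[0,0,0],"gripper":-0.8},{"linear":[0,-20,0],"angular":[0,0,0],"gripper":-0.8},{"linear":[0,-32,0],"angular":[0,0,0],"gripper":-0.8},{"linear":[0,-44,0],"angular":[0,0,0],"gripper":-0.8},{"linear":[0,-56,0],"angular":[0,0,0],"gripper":-0.8},{"linear":[0,-68,0],"angular":[0,0,0],"gripper":-0.8},{"linear":[0,-80,0],"angular":[0,0,0],"gripper":-0.8},{"linear":[0,-92,0],"angular":[0,0,0],"gripper":-0.8},{"linear":[0,-104,0],"angular":[0,0,0],"gripper":-0.8},{"linear":[0,-116,0],"angular":[0,0,0],"gripper":-0.8},{"linear":[0,-128,0],"angular":[0,0,0],"gripper":-0.8},{"linear":[0,-140,0],"angular":[0,0,0],"gripper":-0.8},{"linear":[0,-140,0],"angular":[0,0,0],"gripper":-0.8}]}}

```text
time_s: 29.05
position: [0.4497, 0.0333, 0.1107]
tool_rot: [[0.995, 0.104, 0.003], [0.104, -0.995, 0.0], [0.003, 0.0, -1.0]]
ft_force: [-0.3, 3.8, 9.2]
grip_width: 0.0193
```

```bash
python3 go.py .4411 .1108 .111 5.9
python3 - <<'E'
from h import *
q=snap('scene','s13.png')
cv2.imwrite('pics/s13.png',cv2.resize(q['frame'][100:300,170:420],None,fx=3,fy=3))
E
```

```text
t 29.05 lin [ -0.5 -78.   -0.3] ang [ 0.01 -0.15  0.07] pos [0.4497 0.0333 0.1107] w 0.0193 F [-0.3  3.8  9.2]
```

View pics/s13.png

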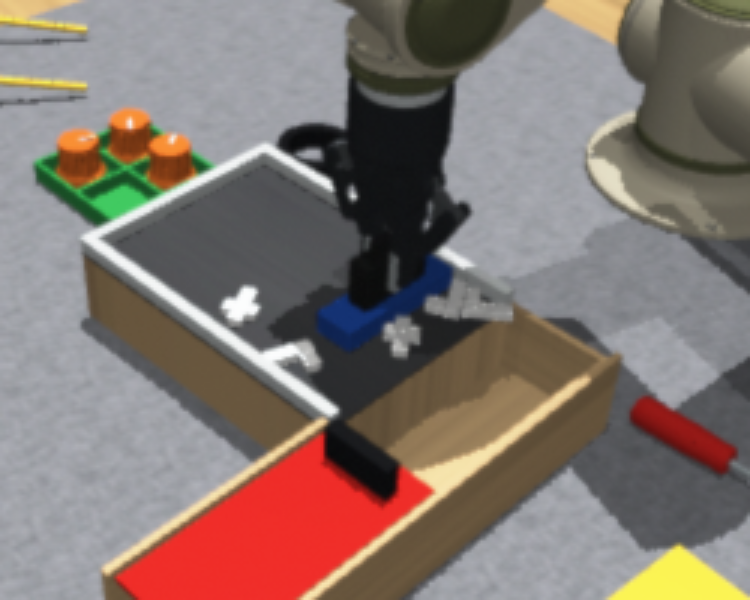

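>>> {"name": "servo_tool", "arguments": {"commands": [{"linear":[0,-8,0],"angular":[0,0,0],"gripper":-0.8},{"linear":[0,-18,0],"angular":[0,0,0],"gripper":-0.8},{"linear":[0,-28,0],"angular":[0,0,0],"gripper":-0.8},{"linear":[0,-38,0],"angular":[0,0,0],"gripper":-0.8},{"linear":[0,-48,0],"angular":[0,0,0],"gripper":-0.8},{"linear":[0,-58,0],"angular":[0,0,0],"gripper":-0.8},{"linear":[0,-68,0],"angular":[0,0,0],"gripper":-0.8},{"linear":[0,-78,0],"angular":[0,0,0],"gripper":-0.8},{"linear":[0,-78,0],"angular":[0,0,0],"gripper":-0.8},{"linear":[0,-78,0],"angular":[0,0,0],"gripper":-0.8}]}}

```text
time_s: 30.1
position: [0.4416, 0.1105, 0.1107]
tool_rot: [[0.995, 0.103, 0.002], [0.103, -0.995, 0.001], [0.003, -0.001, -1.0]]
ft_force: [0.8, 2.3, 7.8]
grip_width: 0.0191
```

```bash
python3 go.py .4411 .1108 .111 5.9
python3 - <<'E'
from h import *
q=snap('scene','s14.png')
cv2.imwrite('pics/s14.png',cv2.resize(q['frame'][100:300,170:420],None,fx=3,fy=3))
E
```

```text
t 30.1 lin [-0.5 -0.3 -0.3] ang [-0.04 -0.15  0.03] pos [0.4416 0.1105 0.1107] w 0.0191 F [0.8 2.3 7.8]
```

View pics/s14.png

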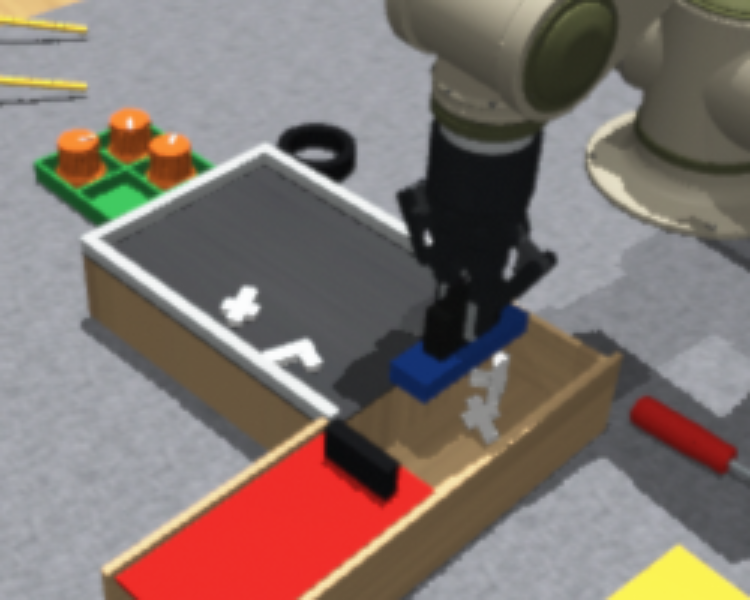

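Pass 1's scraps dropped into the compartment, at around (485,400) in the crop. I'll lift, go back and start pass 2 at x = +28.

```bash
python3 go.py .5195 -.1023 .166 5.9; python3 go.py .5195 -.1023 .112 5.9
```

```text
t 30.15 lin [ 55.6 219.7 -55.4] ang [-0.05 -0.15  0.02] pos [0.4417 0.1105 0.1107] w 0.0191 F [0.5 3.3 9.5]
t 30.15 lin [ 55.5 219.7  -1.4] ang [-0.05 -0.15  0.02] pos [0.4417 0.1105 0.1107] w 0.0191 F [0.5 3.3 9.5]
```

>>> {"name": "servo_tool", "arguments": {"commands": [{"linear":[0,0,-25],"angular":[0,0,0],"gripper":-0.8},{"linear":[0,0,-55],"angular":[0,0,0],"gripper":-0.8},{"linear":[8,30,-55],"angular":[0,0,0],"gripper":-0.8},{"linear":[20,75,-55],"angular":[0,0,0],"gripper":-0.8},{"linear":[31,120,-55],"angular":[0,0,0],"gripper":-0.8},{"linear":[43,165,-55],"angular":[0,0,0],"gripper":-0.8},{"linear":[53,205,-55],"angular":[0,0,0],"gripper":-0.8},{"linear":[55,219,-55],"angular":[0,0,0],"gripper":-0.8},{"linear":[55,219,-55],"angular":[0,0,0],"gripper":-0.8},{"linear":[55,219,-35],"angular":[0,0,0],"gripper":-0.8},{"linear":[55,219,-12],"angular":[0,0,0],"gripper":-0.8},{"linear":[55,219,-4],"angular":[0,0,0],"gripper":-0.8},{"linear":[55,219,-1],"angular":[0,0,0],"gripper":-0.8},{"linear":[55,219,0],"angular":[0,0,0],"gripper":-0.8},{"linear":[55,219,0],"angular":[0,0,0],"gripper":-0.8},{"linear":[55,219,0],"angular":[0,0,0],"gripper":-0.8}]}}

```text
time_s: 31.75
position: [0.5186, -0.1021, 0.1107]
tool_rot: [[0.995, 0.103, 0.001], [0.103, -0.995, 0.0], [0.001, -0.0, -1.0]]
ft_force: [-2.8, 3.7, 4.8]
grip_width: 0.019
```

```bash
python3 go.py .4968 .1165 .111 5.9
python3 - <<'E'
from h import *
q=snap('scene','s15.png')
cv2.imwrite('pics/s15.png',cv2.resize(q['frame'][100:300,170:420],None,fx=3,fy=3))
E
```

```text
t 31.75 lin [   0.9 -219.7   -0.3] ang [-0.   -0.06  0.02] pos [ 0.5186 -0.1021  0.1107] w 0.019 F [-2.8  3.7  4.8]
```

View pics/s15.png

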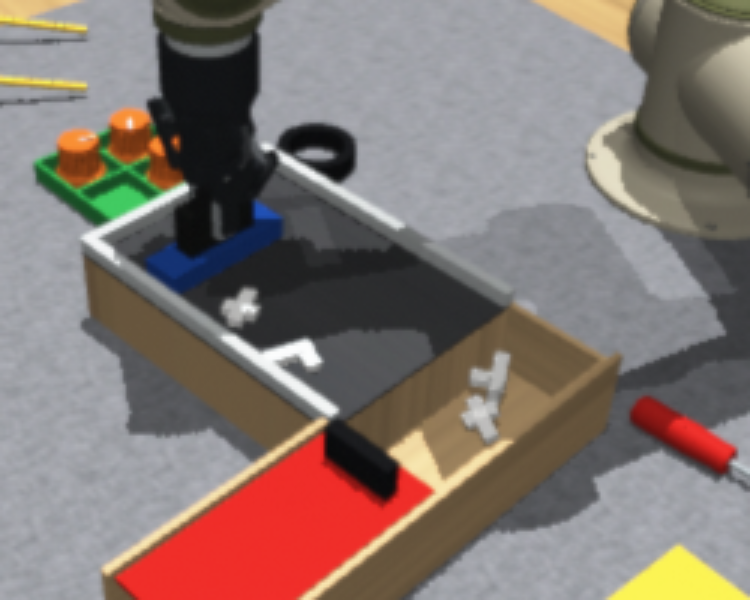

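Two scraps remain ahead of the scraper. Pushing pass 2.

>>> {"name": "servo_tool", "arguments": {"commands": [{"linear":[0,-8,0],"angular":[0,0,0],"gripper":-0.8},{"linear":[0,-20,0],"angular":[0,0,0],"gripper":-0.8},{"linear":[0,-32,0],"angular":[0,0,0],"gripper":-0.8},{"linear":[0,-44,0],"angular":[0,0,0],"gripper":-0.8},{"linear":[0,-56,0],"angular":[0,0,0],"gripper":-0.8},{"linear":[0,-68,0],"angular":[0,0,0],"gripper":-0.8},{"linear":[0,-80,0],"angular":[0,0,0],"gripper":-0.8},{"linear":[0,-92,0],"angular":[0,0,0],"gripper":-0.8},{"linear":[0,-104,0],"angular":[0,0,0],"gripper":-0.8},{"linear":[0,-116,0],"angular":[0,0,0],"gripper":-0.8},{"linear":[0,-128,0],"angular":[0,0,0],"gripper":-0.8},{"linear":[0,-140,0],"angular":[0,0,0],"gripper":-0.8},{"linear":[0,-150,0],"angular":[0,0,0],"gripper":-0.8},{"linear":[0,-150,0],"angular":[0,0,0],"gripper":-0.8}]}}

```text
time_s: 33.2
position: [0.5033, 0.048, 0.1107]
tool_rot: [[0.995, 0.104, 0.002], [0.104, -0.995, -0.0], [0.002, 0.0, -1.0]]
ft_force: [-0.1, 3.1, 8.5]
grip_width: 0.0188
```

```bash
python3 go.py .4968 .1165 .111 5.9
python3 - <<'E'
from h import *
q=snap('scene','s16.png')
cv2.imwrite('pics/s16.png',cv2.resize(q['frame'][100:300,170:420],None,fx=3,fy=3))
E
```

```text
t 33.2 lin [  0.7 -68.8  -0.4] ang [ 0.02 -0.13  0.07] pos [0.5033 0.048  0.1107] w 0.0188 F [-0.1  3.1  8.5]
```

View pics/s16.png

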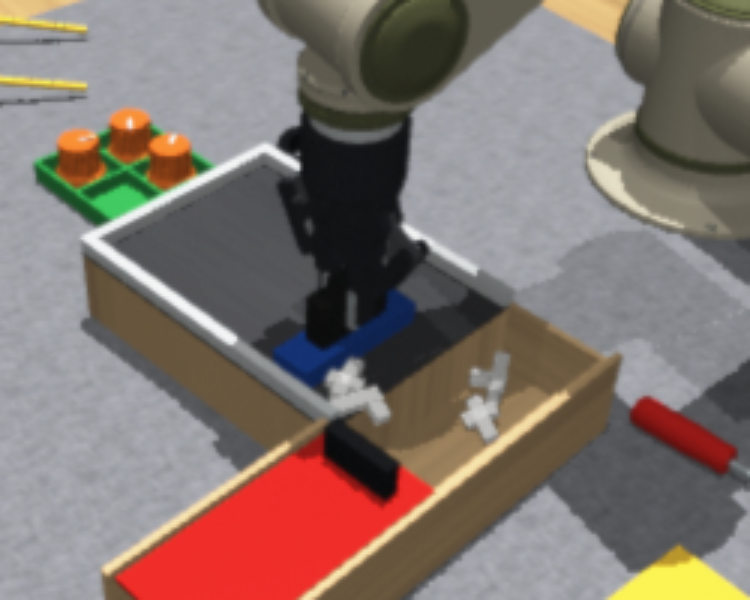

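>>> {"name": "servo_tool", "arguments": {"commands": [{"linear":[0,-8,0],"angular":[0,0,0],"gripper":-0.8},{"linear":[0,-16,0],"angular":[0,0,0],"gripper":-0.8},{"linear":[0,-24,0],"angular":[0,0,0],"gripper":-0.8},{"linear":[0,-32,0],"angular":[0,0,0],"gripper":-0.8},{"linear":[0,-40,0],"angular":[0,0,0],"gripper":-0.8},{"linear":[0,-48,0],"angular":[0,0,0],"gripper":-0.8},{"linear":[0,-56,0],"angular":[0,0,0],"gripper":-0.8},{"linear":[0,-64,0],"angular":[0,0,0],"gripper":-0.8},{"linear":[0,-69,0],"angular":[0,0,0],"gripper":-0.8},{"linear":[0,-69,0],"angular":[0,0,0],"gripper":-0.8}]}}

```text
time_s: 34.25
position: [0.4962, 0.116, 0.1106]
tool_rot: [[0.995, 0.104, 0.002], [0.104, -0.995, -0.001], [0.002, 0.001, -1.0]]
ft_force: [0.8, -1.2, 6.5]
grip_width: 0.0191
```

Run:
```python
from h import *
q=snap('scene','s17.png')
cv2.imwrite('pics/s17.png',cv2.resize(q['frame'][100:300,170:420],None,fx=3,fy=3))
```

```text
(no output)
```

View pics/s17.png

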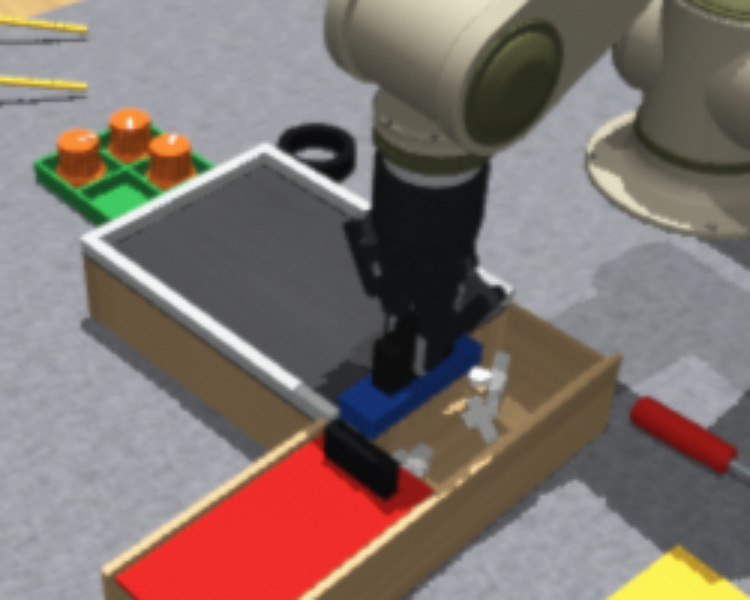

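```bash
python3 go.py .4836 .3525 .176 1.5
```

```text
t 34.3 lin [  12.1 -236.6  -65.4] ang [ 0.02 -0.13  4.44] pos [0.4962 0.1159 0.1107] w 0.0192 F [ 0.  -0.8  7.7]
```

>>> {"name": "servo_tool", "arguments": {"commands": [{"linear":[0,0,-25],"angular":[0,0,0],"gripper":-0.8},{"linear":[0,0,-65],"angular":[0,0,0],"gripper":-0.8},{"linear":[5,-45,-65],"angular":[0,0,4.4],"gripper":-0.8},{"linear":[8,-90,-65],"angular":[0,0,4.4],"gripper":-0.8},{"linear":[10,-135,-65],"angular":[0,0,4.4],"gripper":-0.8},{"linear":[12,-180,-65],"angular":[0,0,4.4],"gripper":-0.8},{"linear":[12,-220,-65],"angular":[0,0,4.4],"gripper":-0.8},{"linear":[12,-234,-65],"angular":[0,0,4.4],"gripper":-0.8},{"linear":[12,-234,-65],"angular":[0,0,4.4],"gripper":-0.8},{"linear":[12,-234,-65],"angular":[0,0,4.4],"gripper":-0.8}]}}

```text
time_s: 35.3
position: [0.4833, 0.3487, 0.1743]
tool_rot: [[1.0, 0.026, -0.001], [0.026, -1.0, -0.001], [-0.001, 0.001, -1.0]]
ft_force: [1.1, 0.0, -2.4]
grip_width: 0.0187
```

```bash
python3 go.py .4836 .3525 .0455 1.5
python3 - <<'E'
from h import *
p=snap('top','t18.png'); q=snap('scene','s18.png')
cv2.imwrite('pics/s18.png',cv2.resize(q['frame'][100:300,170:420],None,fx=3,fy=3))
cv2.imwrite('pics/t18.png',cv2.resize(p['frame'][180:320,100:380],None,fx=2.8,fy=2.8,interpolation=cv2.INTER_CUBIC))
for r in env.trace(p,'scrap0'):
    m=r['pixels'].astype(np.uint8)
    if m.sum()<5: continue
    s=toS(back(p,np.argwhere(m)[:,::-1],.015))*1000
    print(round(r['confidence'],2),m.sum(),np.round(s.min(0)),np.round(s.max(0)))
E
```

```text
t 35.3 lin [  0.5  -3.9 128.8] ang [0.04 0.07 0.01] pos [0.4833 0.3487 0.1743] w 0.0187 F [ 1.1  0.  -2.4]
0.57 121 [-47. 159.] [-23. 192.]
0.57 144 [ 58. 156.] [ 94. 193.]
```

View pics/s18.png

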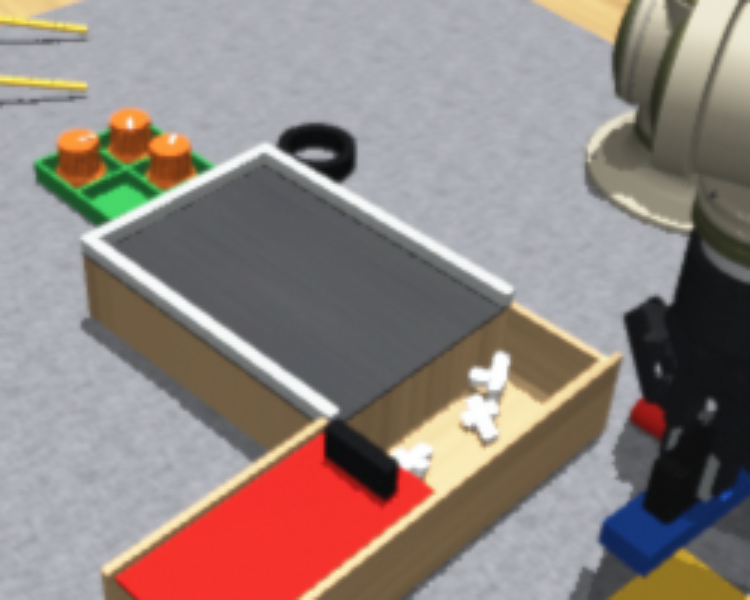

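View pics/t18.png

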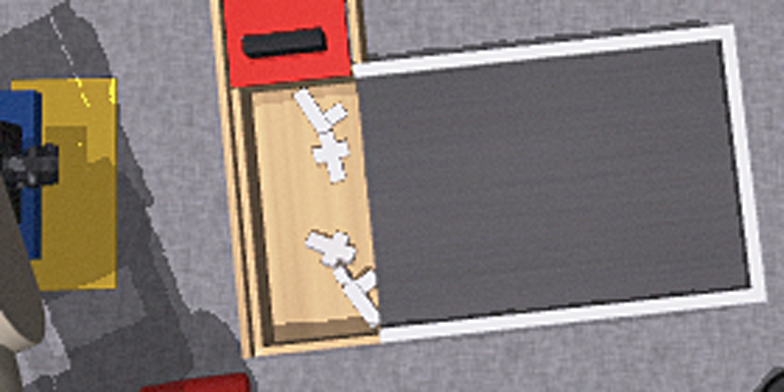

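The board is clear. In the compartment I can clearly count two crosses and an L by the cover, plus one or two Ls at lower right (355,290). I'll zoom in there before going on.

Run:
```python
from h import *
p=env.get_image('top'); q=env.get_image('scene')
a=cv2.resize(p['frame'][205:305,175:245],None,fx=6,fy=6,interpolation=cv2.INTER_LANCZOS4)
b=cv2.resize(q['frame'][190:290,280:380],None,fx=6,fy=6,interpolation=cv2.INTER_LANCZOS4)
b=b[:,:380]
cv2.imwrite('pics/z18.png',np.hstack([a[:600],cv2.resize(q['frame'][205:280,290:350],None,fx=6,fy=8)[:600]]))
```

View pics/z18.png

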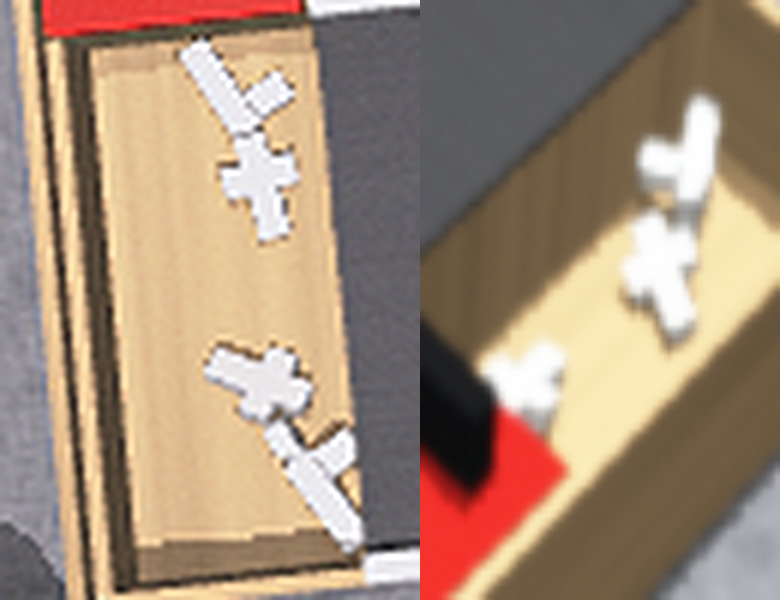

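Run:
```python
from h import *
p=env.get_image('top'); q=env.get_image('scene')
for a,b in (((233.5,295),(336.5,218.5)),((220.5,276.5),(335,230.6)),((232,281),(328,225))):
    r=least_squares(lambda v:np.r_[proj(p,v)[0]-a,proj(q,v)[0]-b],[.4,.15,.02]); print(np.round(toS(r.x[None])*1000),round(r.x[2]*1000),np.round(r.fun,1))
m=q['frame'][200:285,285:355]; cv2.imwrite('pics/z19.png',cv2.resize(m,None,fx=8,fy=7,interpolation=cv2.INTER_NEAREST))
for im,n in((p,'top'),(q,'scene')):
    print(n,[(round(r['confidence'],2),np.round(r['extent']).tolist(),int(r['pixels'].sum())) for r in env.trace(im,'scrap1')])
```

```text
[[-95. 144.]] 25 [ 0.2 -0.2  0.3  0. ]
[[-53. 171.]] 29 [-0.5  0.5 -0.8 -0. ]
[[-64. 145.]] 23 [ 0.4 -0.4  0.6  0. ]
top [(0.71, [211.0, 228.0, 224.0, 244.0], 140), (0.64, [205.0, 211.0, 224.0, 228.0], 141), (0.6, [210.0, 258.0, 226.0, 275.0], 184), (0.39, [393.0, 220.0, 459.0, 286.0], 2147)]
scene [(0.74, [344.0, 282.0, 426.0, 352.0], 2911), (0.66, [326.0, 217.0, 338.0, 229.0], 77)]
```

View pics/z19.png

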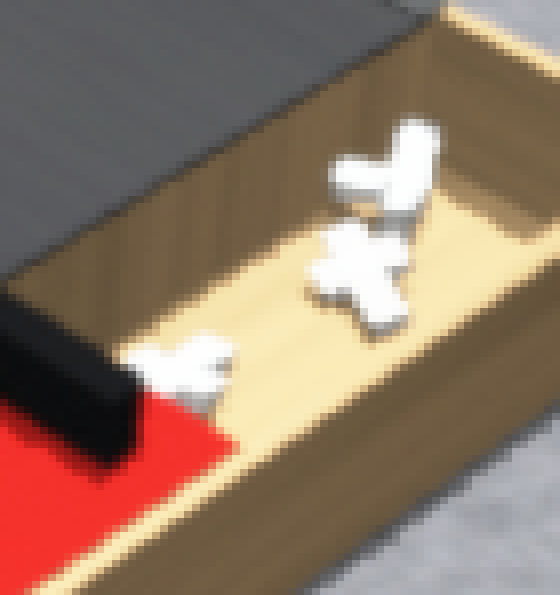

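The triangulated heights are about 25 mm, so the upper L lies on the second L, well below the rim. That accounts for all five scraps. Next I lay the scraper down on the pad.

>>> {"name": "servo_tool", "arguments": {"commands": [{"linear":[0.5,-3,30],"angular":[0,0,0],"gripper":-0.8},{"linear":[0.5,-3,70],"angular":[0,0,0],"gripper":-0.8},{"linear":[0.5,-3,105],"angular":[0,0,0],"gripper":-0.8},{"linear":[0.5,-3,120],"angular":[0,0,0],"gripper":-0.8},{"linear":[0.5,-3,127],"angular":[0,0,0],"gripper":-0.8},{"linear":[0.5,-3,129],"angular":[0,0,0],"gripper":-0.8},{"linear":[0.5,-3,129.5],"angular":[0,0,0],"gripper":-0.8},{"linear":[0.5,-3,129.5],"angular":[0,0,0],"gripper":-0.8}]}}

```text
time_s: 36.55
position: [0.4847, 0.3524, 0.0464]
tool_rot: [[1.0, 0.026, 0.002], [0.026, -1.0, 0.001], [0.002, -0.001, -1.0]]
ft_force: [0.9, -0.5, -2.0]
grip_width: 0.0189
```

```bash
python3 go.py .4836 .3525 .0447 1.5
```

```text
t 36.55 lin [-1.1 -0.2  1.7] ang [-0.05 -0.11  0.  ] pos [0.4847 0.3524 0.0464] w 0.0189 F [ 0.9 -0.5 -2. ]
```

Still about 1.5 mm above the pad. I'll go down 2 mm, release and lift.

>>> {"name": "servo_tool", "arguments": {"commands": [{"linear":[0,0,1],"angular":[0,0,0],"gripper":-0.8},{"linear":[0,0,2],"angular":[0,0,0],"gripper":-0.8},{"linear":[0,0,2],"angular":[0,0,0],"gripper":-0.8},{"linear":[0,0,2],"angular":[0,0,0],"gripper":-0.4},{"linear":[0,0,2],"angular":[0,0,0],"gripper":0},{"linear":[0,0,2],"angular":[0,0,0],"gripper":0.2},{"linear":[0,0,2],"angular":[0,0,0],"gripper":0.2},{"linear":[0,0,-15],"angular":[0,0,0],"gripper":0.2},{"linear":[0,0,-55],"angular":[0,0,0],"gripper":0.2},{"linear":[0,0,-100],"angular":[0,0,0],"gripper":0.2},{"linear":[0,0,-135],"angular":[0,0,0],"gripper":0.2},{"linear":[0,0,-135],"angular":[0,0,0],"gripper":0.2}], "force": 30}}

```text
time_s: 37.75
position: [0.4859, 0.3529, 0.1855]
tool_rot: [[1.0, 0.026, 0.009], [0.026, -1.0, 0.004], [0.009, -0.004, -1.0]]
ft_force: [-0.6, 0.1, -0.0]
grip_width: 0.051
```

```bash
python3 go.py .5878 .1612 .16 95.9
python3 - <<'E'
from h import *
q=snap('scene','s20.png')
cv2.imwrite('pics/s20.png',cv2.resize(q['frame'][150:370,220:490],None,fx=2.8,fy=2.7))
for dx in(0,.19,.195,.2): print(dx,np.round(proj(q,SW([(-.102+dx,.139,.077),(-.102+dx,.231,.077),(-.082+dx,.155,.107),(-.068+dx,.215,.107)],ST))))
E
```

```text
t 37.75 lin [ 96.6 194.4  25.7] ang [  0.25  -0.57 -94.39] pos [0.4859 0.3529 0.1855] w 0.051 F [-0.6  0.1 -0. ]
0 [[339. 200.]
 [371. 219.]
 [341. 197.]
 [358. 212.]]
0.19 [[283. 238.]
 [315. 261.]
 [283. 236.]
 [299. 255.]]
0.195 [[282. 239.]
 [314. 262.]
 [281. 237.]
 [297. 256.]]
0.2 [[280. 240.]
 [312. 263.]
 [279. 238.]
 [296. 257.]]
```

View pics/s20.png

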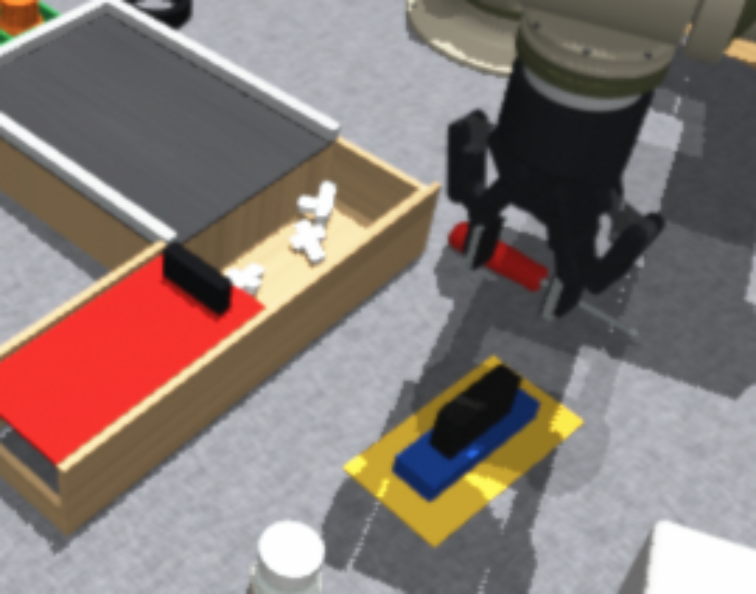

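The scraper lies on the middle of the pad. Back to the cover handle.

>>> {"name": "servo_tool", "arguments": {"commands": [{"linear":[96,194,10],"angular":[0,0,-94.4],"gripper":0.2},{"linear":[96,194,10],"angular":[0,0,-94.4],"gripper":0.2},{"linear":[96,194,10],"angular":[0,0,-94.4],"gripper":0.2},{"linear":[96,194,10],"angular":[0,0,-94.4],"gripper":0.2},{"linear":[96,194,10],"angular":[0,0,-94.4],"gripper":0.2},{"linear":[96,194,10],"angular":[0,0,-94.4],"gripper":0.2},{"linear":[96,194,10],"angular":[0,0,-94.4],"gripper":0.2},{"linear":[96,194,10],"angular":[0,0,-94.4],"gripper":0.2},{"linear":[96,194,10],"angular":[0,0,-94.4],"gripper":0.2},{"linear":[96,194,10],"angular":[0,0,-94.4],"gripper":0.2},{"linear":[96,194,10],"angular":[0,0,-94.4],"gripper":0.2},{"linear":[96,194,10],"angular":[0,0,-94.4],"gripper":0.2},{"linear":[96,194,10],"angular":[0,0,-94.4],"gripper":0.2},{"linear":[96,194,10],"angular":[0,0,-94.4],"gripper":0.2}]}}

```text
time_s: 39.2
position: [0.5849, 0.1606, 0.1693]
tool_rot: [[-0.101, 0.995, -0.002], [0.995, 0.101, -0.0], [0.0, -0.002, -1.0]]
ft_force: [0.8, 0.8, -0.2]
grip_width: 0.0513
```

```bash
python3 go.py .588 .1612 .0945 95.9
```

```text
t 39.2 lin [ 0.3  3.2 74.8] ang [-0.11 -0.   -0.07] pos [0.5849 0.1606 0.1693] w 0.0513 F [ 0.8  0.8 -0.2]
```

>>> {"name": "servo_tool", "arguments": {"commands": [{"linear":[0,2.5,25],"angular":[0,0,0],"gripper":0.2},{"linear":[0,2.5,55],"angular":[0,0,0],"gripper":0.2},{"linear":[0,2.5,74],"angular":[0,0,0],"gripper":0.2},{"linear":[0,2.5,74],"angular":[0,0,0],"gripper":0.2},{"linear":[0,2.5,74],"angular":[0,0,0],"gripper":-0.2},{"linear":[0,2.5,74],"angular":[0,0,0],"gripper":-0.5},{"linear":[0,2.5,74],"angular":[0,0,0],"gripper":-0.9},{"linear":[0,2.5,74],"angular":[0,0,0],"gripper":-0.9},{"linear":[0,2.5,74],"angular":[0,0,0],"gripper":-0.9},{"linear":[0,2.5,74],"angular":[0,0,0],"gripper":-0.9}]}}

```text
time_s: 40.2
position: [0.5856, 0.1608, 0.0977]
tool_rot: [[-0.103, 0.995, -0.004], [0.995, 0.103, -0.001], [-0.001, -0.004, -1.0]]
ft_force: [-14.1, -2.4, 8.8]
grip_width: 0.0137
```

```bash
python3 go.py .3917 .1405 .0952 95.9
```

```text
t 40.2 lin [-1.00e-01 -1.95e+02  3.40e+00] ang [-0.25  0.03  0.04] pos [0.5856 0.1608 0.0977] w 0.0137 F [-14.1  -2.4   8.8]
```

>>> {"name": "servo_tool", "arguments": {"commands": [{"linear":[0,-8,0],"angular":[0,0,0],"gripper":-0.9},{"linear":[0,-22,0],"angular":[0,0,0],"gripper":-0.9},{"linear":[0,-40,0],"angular":[0,0,0],"gripper":-0.9},{"linear":[0,-60,0],"angular":[0,0,0],"gripper":-0.9},{"linear":[0,-80,0],"angular":[0,0,0],"gripper":-0.9},{"linear":[0,-100,0],"angular":[0,0,0],"gripper":-0.9},{"linear":[0,-120,0],"angular":[0,0,0],"gripper":-0.9},{"linear":[0,-140,0],"angular":[0,0,0],"gripper":-0.9},{"linear":[0,-160,0],"angular":[0,0,0],"gripper":-0.9},{"linear":[0,-178,0],"angular":[0,0,0],"gripper":-0.9},{"linear":[0,-190,0],"angular":[0,0,0],"gripper":-0.9},{"linear":[0,-197,0],"angular":[0,0,0],"gripper":-0.9},{"linear":[0,-200,0],"angular":[0,0,0],"gripper":-0.9},{"linear":[0,-202,0],"angular":[0,0,0],"gripper":-0.9},{"linear":[0,-202,0],"angular":[0,0,0],"gripper":-0.9}]}}

```text
time_s: 41.7
position: [0.3879, 0.1388, 0.0977]
tool_rot: [[-0.104, 0.995, 0.004], [0.995, 0.104, -0.003], [-0.004, 0.004, -1.0]]
ft_force: [1.0, -14.0, 8.2]
grip_width: 0.0132
```

```bash
python3 go.py .3917 .1405 .0952 95.9
```

```text
t 41.7 lin [1.3 3.9 2.5] ang [0.22 0.2  0.06] pos [0.3879 0.1388 0.0977] w 0.0132 F [  1.  -14.    8.2]
```

>>> {"name": "servo_tool", "arguments": {"commands": [{"linear":[0,-3,0],"angular":[0,0,0],"gripper":-0.9},{"linear":[0,-5,0],"angular":[0,0,0],"gripper":-0.9},{"linear":[0,-5,0],"angular":[0,0,0],"gripper":-0.9}]}}

```text
time_s: 42.0
position: [0.3866, 0.1386, 0.0978]
tool_rot: [[-0.103, 0.995, 0.012], [0.995, 0.103, -0.002], [-0.003, 0.012, -1.0]]
ft_force: [17.3, -8.8, -8.9]
grip_width: 0.0132
```

Run:
```python
from h import *
q=snap('scene','s21.png')
cv2.imwrite('pics/s21.png',cv2.resize(q['frame'][150:350,220:450],None,fx=3.2,fy=2.9))
```

```text
(no output)
```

View pics/s21.png

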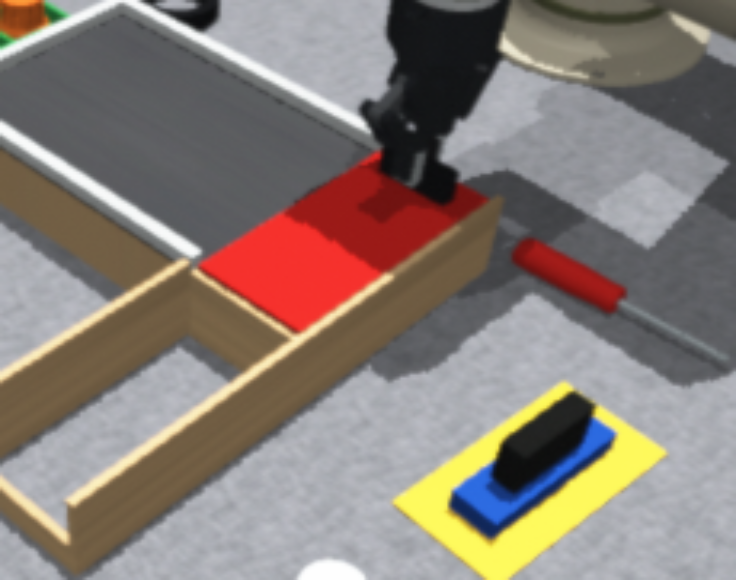

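At the stop with 17 N. I'll relax a bit, open and lift clear.

>>> {"name": "servo_tool", "arguments": {"commands": [{"linear":[0,2,0],"angular":[0,0,0],"gripper":-0.9},{"linear":[0,3.5,0],"angular":[0,0,0],"gripper":-0.9},{"linear":[0,3.5,0],"angular":[0,0,0],"gripper":-0.4},{"linear":[0,3.5,0],"angular":[0,0,0],"gripper":0.2},{"linear":[0,3.5,0],"angular":[0,0,0],"gripper":0.2},{"linear":[0,3.5,0],"angular":[0,0,0],"gripper":0.2},{"linear":[0,3.5,-30],"angular":[0,0,0],"gripper":0.2},{"linear":[0,3.5,-75],"angular":[0,0,0],"gripper":0.2},{"linear":[0,3.5,-120],"angular":[0,0,0],"gripper":0.2},{"linear":[-200,3.5,-150],"angular":[0,0,0],"gripper":0.2},{"linear":[-200,3.5,-150],"angular":[0,0,0],"gripper":0.2},{"linear":[-350,3.5,-150],"angular":[0,0,0],"gripper":0.2},{"linear":[-350,3.5,-150],"angular":[0,0,0],"gripper":0.2},{"linear":[-350,3.5,-150],"angular":[0,0,0],"gripper":0.2},{"linear":[-350,3.5,-150],"angular":[0,0,0],"gripper":0.2},{"linear":[-350,3.5,-150],"angular":[0,0,0],"gripper":0.2},{"linear":[-350,3.5,-150],"angular":[0,0,0],"gripper":0.2},{"linear":[-350,3.5,-150],"angular":[0,0,0],"gripper":0.2}]}}

```text
time_s: 43.85
position: [0.4211, -0.2088, 0.2459]
tool_rot: [[-0.101, 0.995, -0.001], [0.995, 0.101, 0.001], [0.001, -0.001, -1.0]]
ft_force: [-0.3, 1.7, -1.3]
grip_width: 0.0513
```

Run:
```python
from h import *
p=snap('top','t22.png'); q=snap('scene','s22.png')
cv2.imwrite('pics/s22.png',cv2.resize(q['frame'][100:350,150:470],None,fx=2.4,fy=2.4))
cv2.imwrite('pics/t22.png',cv2.resize(p['frame'][110:340,90:470],None,fx=2.1,fy=2.1,interpolation=cv2.INTER_CUBIC))
for k in knobs(q,.004): print('scene',k)
for k in knobs(p,.004): print('top',k)
PD=(.48358,.35245,.0256)
for n in('cover','scraper'):
  for c in (p,q):
    for r in env.trace(c,n)[:1]:print(n,np.round(r['extent'],1),r['confidence'])
```

```text
scene (0.76, array([ 0.5007, -0.3562]), 233, 294)
scene (0.67, array([0.4229, 0.1147]), 2874, 433)
scene (0.61, array([ 0.4399, -0.3633]), 238, 278)
scene (0.53, array([ 0.4325, -0.3018]), 239, 291)
top (0.55, array([ 0.5113, -0.3633]), 200, 427)
cover [183.4 205.2 232.8 307.7] 0.96
cover [284.  196.7 370.6 264.1] 0.85
```

View pics/s22.png

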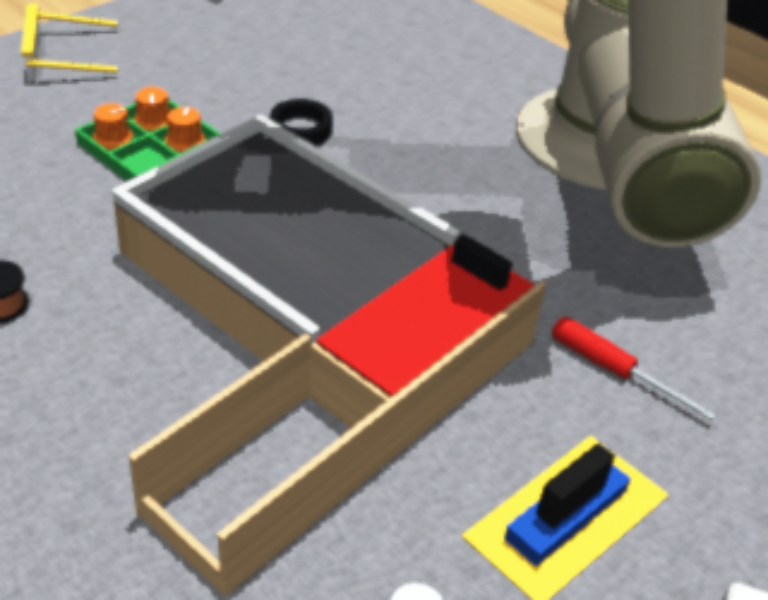

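View pics/t22.png

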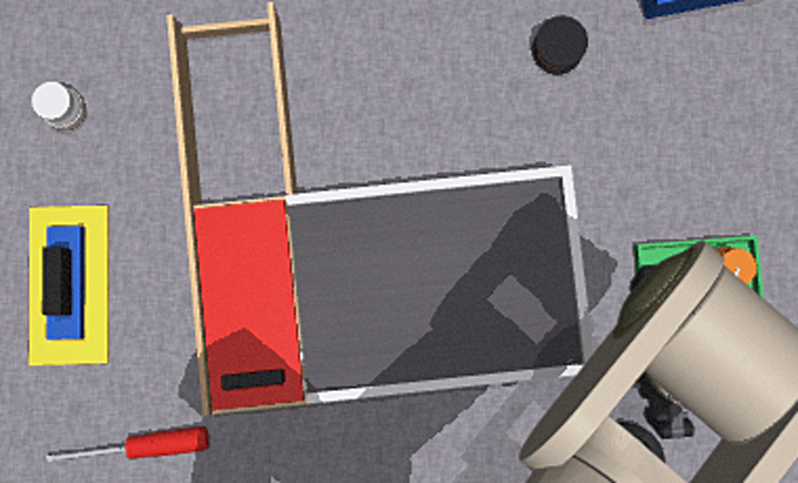

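Run:
```python
from h import *
for f,s in(('pics/top0.png','pics/scene0.png'),('pics/t22f.png','pics/s22f.png')):
    if '22' in f: p=snap('top','t22f.png'); q=snap('scene','s22f.png')
    im=cv2.imread(f); hsv=cv2.cvtColor(im,cv2.COLOR_BGR2HSV)
    m=(((hsv[...,0]<8)|(hsv[...,0]>172))&(hsv[...,1]>150)).astype(np.uint8); m[:, :178]=0;m[:,240:]=0;m[310:]=0;m[:195]=0
    for c in(195,205,215,225):
        r=np.flatnonzero(m[:,c]); print(f,c,r.min(),r.max(),end=' | ')
    hs=cv2.cvtColor(cv2.imread(s),cv2.COLOR_BGR2HSV); m=(((hs[...,0]<8)|(hs[...,0]>172))&(hs[...,1]>150)).astype(np.uint8);m=m[190:270,270:375]
    a=np.argwhere(m); print(a.min(0)+[190,270],a.max(0)+[190,270])
# scraper relative to pad
T=np.array([.48358,.35245,.0256]); im=p['frame'][195:300,90:160]
hsv=cv2.cvtColor(im,cv2.COLOR_BGR2HSV); m=((hsv[...,0]>100)&(hsv[...,0]<125)&(hsv[...,1]>140)).astype(np.uint8)
uv=np.argwhere(m)[:,::-1]+[90,195]; w=toS(back(p,uv,.024),T)*1000; print('scraper blue in pad frame',np.round(np.percentile(w,[1,99],axis=0)))
```

```text
pics/top0.png 195 206 303 | pics/top0.png 205 205 301 | pics/top0.png 215 204 300 | pics/top0.png 225 206 299 | [203 281] [265 370]
pics/t22f.png 195 208 304 | pics/t22f.png 205 207 303 | pics/t22f.png 215 206 302 | pics/t22f.png 225 206 301 | [203 282] [264 371]
scraper blue in pad frame [[-56. -21.]
 [ 59.  17.]]
```

```bash
python3 -c "
from rig import env
print(env.observe()['time_s']); print(env.close_job())"
```

```text
44.35
the job is handed in; nothing more can be done
None
```

The job is done and handed in at 44.4 s of the 208 s; the hand-in gives no verdict, so these are my own checks.

- **Knobs:** there were three, and each stands upright in its own carrier well. The scene camera put all three 5–9 mm from the well centres. The shift is nearly the same for each, so it is probably camera bias. The limit is 12 mm.
- **Cover:** I slid it open to the end stop, about 195 mm of travel by the gripper readings, and at the end shut it to the other stop. It now sits 2–4 mm further shut than at the start.
- **Scraps:** two passes with the scraper cleared the board of all five, and the fingers stayed well above them throughout. In the compartment I could see four clearly. The fifth, an L, is partly hidden under another L. I inferred it from their combined length and a height of about 25 mm, so that count is less certain.
- **Scraper:** it lies flat and released on the pad, within a few millimetres of the centre.
- **Bystanders:** none were touched, and those visible in the last pictures are where they started. The arm was clear of everything when I handed in.

**Weaker checks at the end:** the arm blocked the top camera's view of most of the carrier, so the final knob check rests on the scene camera alone. The networks also gave some false reports, which I checked against the pictures and ignored.

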